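# Pack the ski-wax caddy and hang it up

## Robot

A 6-joint arm with a two-finger parallel gripper is mounted at the origin on the work surface. World frame = base frame: x ahead of the robot, y to its left, z up, the work surface at z = 0. Lengths are in m, angles in rad, forces in N, time in s.
With the tool pointing down it reaches from about 0.3 to 0.75 m from the base axis. Payload 8.5 kg.
Tool frame: the origin (TCP) lies between the finger pads; the fingertips stand 19 mm ahead of it and the grasp point (between the pads) is the TCP; y points along the fingers, x is the direction in which the jaws open and shut, and the axes are right-handed (so a half turn about y gives the same grasp; the last joint's range is limited). The gripper opens to 85 mm and grips with 20 to 120 N. Pads are 22 mm wide; open, the fingers measure 114 mm over their backs; the gripper's body (76 mm by 85 mm) begins 54 mm behind the grasp point. The pads swing forward as they close: fully open they stand 13 mm farther back than shut.
Start: joints at [0.891, 0.381, 1.297, -0, 1.464, -0.215], TCP at [0.247, 0.492, 0.25] pointing down, gripper open.
Joint ranges: [-3.11, 3.11], [-0.89, 2.33], [0.22, 2.48], [-1.42, 4.56], [0.17, 2.85], [-2.88, 2.88]. Speed limits (rad/s): [2.39, 2.39, 3.14, 3.14, 3.14, 3.14].

## Interface

Orientations are given as a unit quaternion [x, y, z, w].
In Python, from rig import sensors, eyes, job_done gives the robot as it stands.
- The arm moves only by the tool jog_arm, never from a script. Its argument "plan" is a list of rows, each a list of 2 entries, a list of its own where there are three numbers: the shift along the world's x, y, z in mm, then the turn, a rotation vector about the world's x, y, z in rad. A call has 1 to 12 rows; each row shifts and turns the commanded pose from where the row before left it; what a row does not reach is not made up. A row lasts 1/8 s, in which the tool goes at most 62.5 mm and 10.7 degrees, less where a joint would pass 70% of its speed; a pose out of reach is approached as far as the arm can. A call is refused whole if a number of a shift passes 62.5 or a number of a turn 0.188, either way. A call with a gripper value outside its range is refused whole. "gripper" is the gripper's target within -1 to 1 (fully open at 1, half-way at 0, shut at -1), set as the call begins (left out, the last holds). The fingers move at their own pace and stop on an object; the grip force is fixed at half the most. Time passes only in rows, so rows that do not move let the fingers close. It gives the time, the measured TCP pose, the force and the opening at its end, in the units of the state.
- sensors.state(): the state, without advancing time (a new reading comes with each control period).
- eyes.get_image(name): name is "scene" or "top"; returns the picture (400x640x3 uint8, red, green, blue); there is no depth.
- eyes.get_calibration(name): a dict with "camera_matrix" (3x3 intrinsics, pixels), "rvec" (rotation vector, rad) and "tvec" (3), from world to camera coordinates, as OpenCV has them. Camera axes: x right, y down, z forward; pixel columns grow to the right and rows downward; lengths in m; the calibration is good to about 2 mm. A picture is of the moment at which its call begins. get_calibration takes no time and is no camera call.
- job_done(): hands the job in, once; it reports no verdict.
The state is a dict: "t": time; "joints": joint angles; "joint_vel": joint speeds; "joint_torque": joint torques, N m; "eef_pos": TCP position; "tool_rot": TCP orientation; "wrist_force": force on the tool from outside, world axes, zero at the start; "wrist_torque": the same for the moment, N m; "width": finger opening in m.
Only numpy, scipy, OpenCV 4.12 (cv2) and the standard library are available. Lean on these libraries where they do the work, as an engineer would, in place of code of your own. Each camera call takes 0.05 s, during which the arm holds its last target. There are 200 camera calls.

## Task

Pack all the loose ski-waxing supplies that are out on the bench (wax blocks, cork, brush, tub) into the green caddy, each standing upright on its floor, with the caddy still on the bench and its bail folded down. Then swing the bail upright and hang the caddy by it on the double hook of the wooden rack, so that it hangs still and level with everything in it. Leave the climbing gear and the wax iron where they are.

Things in the scene. Friction and masses are not known exactly. Their poses are not given: they have to be found in the camera images.
- caddy: Green plastic caddy, a loose open box on the bench, 0.24 kg empty. Origin: centre of its underside; y along it, x across, z up; its yaw starts within 0.3 rad of 0; the bail folds to its -x side, the near one. Outside 68 mm (x) by 230 mm (y), walls and floor 4 mm. Long sides 28 mm high from the underside; the end walls rise to 70 mm over their middle 46 mm and carry the bail's pivots.
- caddy_in (a point): Centre of the caddy's inner floor, 4 mm above its underside; axes as the caddy's. The floor is 60 mm (x) by 222 mm (y). The supplies fit only in one row along y, each with its 46 mm width across the caddy (x), in any order; any five of the six fit, with 18 mm or more to spare in all.
- bail (a joint): Angle of the bail (rad): 0 = folded level towards the caddy's -x, 1.57 = upright, 3.0 = far stop. Starts at 0.05 to 0.35. Stiff pivots (0.03 N m): it stays where it is left; about 1 N on the crossbar moves it. A U of 6 mm steel wire: two arms 78 mm long just outside the end walls (121 mm either side of the middle) and a straight crossbar parallel to the caddy's y.
- bail_mid (a point): Middle of the bail's crossbar, on its axis; axes turn with the bail, y along the crossbar. A black plastic grip, 14 mm in diameter and 76 mm long, is centred here; beyond it bare 6 mm wire runs on to 121 mm either side. 78 mm from the pivot axis. Folded, it lies about 40 mm out from the caddy's side wall, about 62 to 90 mm above the bench.
- bail_pivot (a point): Point on the bail's hinge axis midway between the pivots: 62 mm above the caddy's underside, at its x = 0, y = 0. The hinge axis is the caddy's y.
- gear_rack: Wooden rack, fixed: a rail 260 mm long, 20 thick, between two posts, its top 235 mm above the bench, with a dark steel double hook pointing to its -x, the near side (its yaw is within 0.25 rad of 0). Origin: on the bench below the rail's middle, y along the rail, z up. Prongs: 8 mm bars at y = +56 and -56 mm, axes 215 mm above the bench, level from x = -10 mm to -94 mm, then turned up to tips at x = -104 mm, tops at 237 mm.
- hook_seat (a point): Where the middle of the crossbar lies when hung: midway between the prongs, 62 mm in front of the rail's middle plane, 222 mm above the bench (wire resting on both prongs, room between them for the gripper). Axes as the rack's: x away from the robot, y along the rail, z up. Anywhere along the prongs' level part will do.
- wax_red: Red ski-wax block, 46 (x) by 38 (y) by 50 mm high, about 0.08 kg. May be absent. Its body origin is the centre of its underside, z up; at the start it stands upright at any yaw.
- wax_blue: Blue ski-wax block, 46 (x) by 38 (y) by 50 mm high, about 0.08 kg. May be absent. Its body origin is the centre of its underside, z up; at the start it stands upright at any yaw.
- wax_yellow: Yellow ski-wax block, 46 (x) by 40 (y) by 50 mm high, about 0.09 kg. May be absent. Its body origin is the centre of its underside, z up; at the start it stands upright at any yaw.
- cork_block: Brown cork polishing block, 46 (x) by 38 (y) by 50 mm high, about 0.04 kg. May be absent. Its body origin is the centre of its underside, z up; at the start it stands upright at any yaw.
- brush: Ski brush with a wooden block on top of black bristles (stiff here), 46 (x) by 42 (y) by 52 mm high over all, about 0.075 kg. May be absent. Its body origin is the centre of its underside, z up; at the start it stands upright at any yaw.
- paste_tub: White round tub of paste wax with a yellow band and black cap, 46 mm in diameter, 50 mm high, about 0.095 kg. May be absent. Its body origin is the centre of its underside, z up; at the start it stands upright at any yaw.
- carabiner0: Silver carabiner lying flat, 100 by 55 by 10 mm, one of three in a row. To be left alone. Origin: centre of its underside.
- carabiner1: Silver carabiner like carabiner0, to be left alone.
- carabiner2: Silver carabiner like carabiner0, to be left alone.
- cam: Climbing cam with blue lobes lying down, about 190 mm long, 60 mm wide, 46 mm high, x towards the lobes. To be left alone. Origin: on the bench under its middle.
- belay_device: Black belay device, 58 by 34 by 30 mm with a small wire loop. To be left alone. Origin: centre of its underside.
- wax_iron: Wax iron with a stainless base 130 by 80 mm, red housing and black handle, 90 mm high. To be left alone. Origin: centre of its underside.

How it is judged:
On the way, in this order (a step that is already met when the one before it is completed fails the run):
1. every item of the waxing supplies stands in the caddy, which is on the bench with its bail still folded down (x of wax_red in the frame of caddy between -0.018 and 0.018 m and y of wax_red in the frame of caddy between -0.099 and 0.099 m and z of each of wax_red, wax_blue, wax_yellow, cork_block, brush, paste_tub in the frame of caddy below 0.012 m and angle between each of wax_red, wax_blue, wax_yellow, cork_block, brush, paste_tub's own z axis and vertical below 0.5 rad and x of wax_blue in the frame of caddy between -0.018 and 0.018 m and y of wax_blue in the frame of caddy between -0.099 and 0.099 m and x of wax_yellow in the frame of caddy between -0.018 and 0.018 m and y of wax_yellow in the frame of caddy between -0.099 and 0.099 m and x of cork_block in the frame of caddy between -0.018 and 0.018 m and y of cork_block in the frame of caddy between -0.099 and 0.099 m and x of brush in the frame of caddy between -0.018 and 0.018 m and y of brush in the frame of caddy between -0.099 and 0.099 m and x of paste_tub in the frame of caddy between -0.018 and 0.018 m and y of paste_tub in the frame of caddy between -0.099 and 0.099 m and height (world z) of caddy below 0.01 m and angle between caddy's own z axis and vertical below 0.1 rad and value of joint bail below 0.9 rad), for 0.2 s.
2. the bail stands upright (within 0.25 rad) with the packed caddy still on the bench (x of wax_red in the frame of caddy between -0.018 and 0.018 m and y of wax_red in the frame of caddy between -0.099 and 0.099 m and z of each of wax_red, wax_blue, wax_yellow, cork_block, brush, paste_tub in the frame of caddy below 0.012 m and angle between each of wax_red, wax_blue, wax_yellow, cork_block, brush, paste_tub's own z axis and vertical below 0.5 rad and x of wax_blue in the frame of caddy between -0.018 and 0.018 m and y of wax_blue in the frame of caddy between -0.099 and 0.099 m and x of wax_yellow in the frame of caddy between -0.018 and 0.018 m and y of wax_yellow in the frame of caddy between -0.099 and 0.099 m and x of cork_block in the frame of caddy between -0.018 and 0.018 m and y of cork_block in the frame of caddy between -0.099 and 0.099 m and x of brush in the frame of caddy between -0.018 and 0.018 m and y of brush in the frame of caddy between -0.099 and 0.099 m and x of paste_tub in the frame of caddy between -0.018 and 0.018 m and y of paste_tub in the frame of caddy between -0.099 and 0.099 m and height (world z) of caddy below 0.01 m and angle between caddy's own z axis and vertical below 0.1 rad and value of joint bail between 1.32 and 1.82 rad), for 0.2 s.
At the end, for the whole second after the job is handed in: The caddy hangs by its bail on both prongs (crossbar middle within 30 mm of the mid line and 12 mm of resting height, within 0.2 rad of the rail's line), level within 0.3 rad, slower than 0.05 m/s; every item present stands on its floor within 8 mm, leaning under 0.5 rad (x of wax_red in the frame of caddy between -0.018 and 0.018 m and y of wax_red in the frame of caddy between -0.099 and 0.099 m and z of each of wax_red, wax_blue, wax_yellow, cork_block, brush, paste_tub in the frame of caddy below 0.012 m and angle between each of wax_red, wax_blue, wax_yellow, cork_block, brush, paste_tub's own z axis and vertical below 0.5 rad and x of wax_blue in the frame of caddy between -0.018 and 0.018 m and y of wax_blue in the frame of caddy between -0.099 and 0.099 m and x of wax_yellow in the frame of caddy between -0.018 and 0.018 m and y of wax_yellow in the frame of caddy between -0.099 and 0.099 m and x of cork_block in the frame of caddy between -0.018 and 0.018 m and y of cork_block in the frame of caddy between -0.099 and 0.099 m and x of brush in the frame of caddy between -0.018 and 0.018 m and y of brush in the frame of caddy between -0.099 and 0.099 m and x of paste_tub in the frame of caddy between -0.018 and 0.018 m and y of paste_tub in the frame of caddy between -0.099 and 0.099 m and x of bail_mid in the frame of hook_seat between -0.036 and 0.047 m and y of bail_mid in the frame of hook_seat between -0.03 and 0.03 m and z of bail_mid in the frame of hook_seat between -0.01 and 0.012 m and angle between the y axis of bail_mid and the y axis of gear_rack, either way round below 0.2 rad and height (world z) of caddy above 0.06 m and angle between caddy's own z axis and vertical below 0.3 rad and linear speed of caddy below 0.05 m/s and contact force between caddy and gear_rack above 2 N); the robot touches nothing.
It fails at once if a bystander (carabiner, cam, belay device or wax iron) is pushed more than 60 mm away (distance of any of carabiner0, carabiner1, carabiner2, cam, belay_device, wax_iron from where it was at the start of the episode above 0.06 m).
Of wax_red, wax_blue, wax_yellow, cork_block, brush, paste_tub only 4 to 5 are there at a start; the rules pass over those that are not, and their reading is None.
At some moment in a run one of wax_red, wax_blue, wax_yellow, cork_block, brush, paste_tub may be knocked a few centimetres aside while the robot is not near it.
It also fails if it takes over 210 s, if anything falls off the work surface, if the arm or the gripper's body presses on something with over 40 N, if the wrist force passes 120 N, or if a joint passes its speed limit or range.

## Working session

There is one attempt and no reset: what is moved stays moved. The work goes in short steps, Python scripts to look and compute and a tool call to move; the robot and the scene stay as the last step left them, time stands still between calls to the robot, and variables do not carry over. Pictures are saved under pics/ and viewed, about 12 in all and at most 16, crops included, and the job is handed in when it is done.

Besides the shell and the picture viewer there is one more tool, called after "Request:" as name(argument=value, ...) on one line, values as JSON. jog_arm: Moves the arm, as the interface text tells. Its arguments: {"type":"object","properties":{"plan":{"type":"array"},"gripper":{"type":"number"}},"required":["plan"]}

```bash
mkdir -p pics; ls; cat > h.py <<'E'
import numpy as np, cv2
from rig import sensors, eyes
def cal(n):
    c=eyes.get_calibration(n); K=np.array(c["camera_matrix"],float); R=cv2.Rodrigues(np.array(c["rvec"],float))[0]; t=np.array(c["tvec"],float).ravel(); return K,R,t
def ray(n,px,z):
    K,R,t=cal(n); px=np.atleast_2d(px).astype(float)
    d=(np.linalg.inv(K)@np.c_[px,np.ones(len(px))].T).T@R; o=-R.T@t
    return o+d*((z-o[2])/d[:,2])[:,None]
def proj(n,P):
    K,R,t=cal(n); q=(np.atleast_2d(P)@R.T+t)@K.T; return q[:,:2]/q[:,2:]
def snap(n,f):
    im=eyes.get_image(n); cv2.imwrite(f"pics/{f}.png",im[:,:,::-1]); return im
E
python3 - <<'E'
from h import *
snap("top","t0"); snap("scene","s0")
for n in("top","scene"):
    K,R,t=cal(n); print(n,K.round(1).tolist(),(-R.T@t).round(3),R[2].round(2))
print(sensors.state())
E
```

```text
pics
top [[519.8, 0.0, 328.4], [0.0, 519.8, 206.4], [0.0, 0.0, 1.0]] [0.278 0.063 1.662] [ 0.16 -0.02 -0.99]
scene [[486.9, 0.0, 322.4], [0.0, 486.9, 201.6], [0.0, 0.0, 1.0]] [1.167 0.934 1.035] [-0.45 -0.63 -0.63]
{'t': 0.1, 'joints': array([ 8.90711083e-01,  3.81149203e-01,  1.29815036e+00, -1.22478797e-05,
        1.46357292e+00, -2.15288374e-01]), 'joint_vel': array([ 0.00052873, -0.00131204, -0.00247341,  0.0012895 , -0.00096512,
       -0.00045084]), 'joint_torque': array([ 4.08369291e-03, -4.49215543e+01, -2.31653935e+01, -1.50892838e-04,
        3.68758294e-03, -3.79135827e-05]), 'eef_pos': array([0.24638671, 0.49147316, 0.24977412]), 'tool_rot': array([ 0.60186809,  0.37097715, -0.37182816, -0.60156012]), 'wrist_force': array([-0.16994084, -0.17432107, -0.32085609]), 'wrist_torque': array([-0.00322705,  0.04126637,  0.01080443]), 'width': 0.08540010784650963}
```

View pics/t0.png

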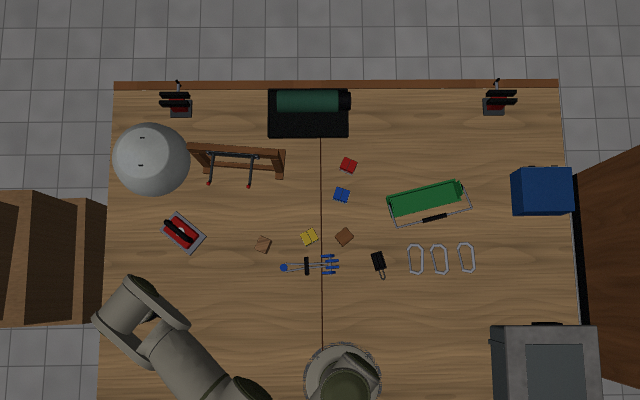

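View pics/s0.png

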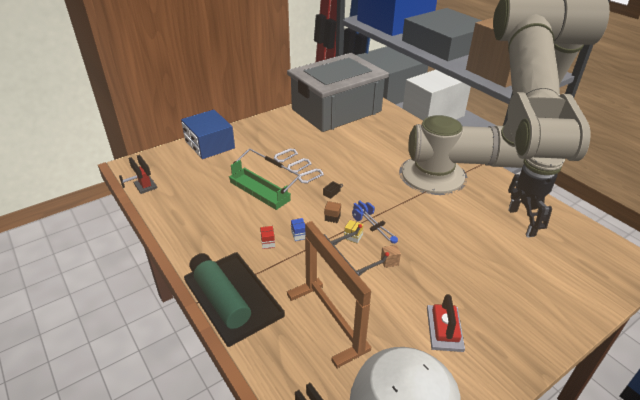

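The top view shows red (348,165), blue (341,195), yellow (309,237) and two brown items (344,237 and 264,244), so there are 5 items. The caddy is at (427,200), the rack at (235,160), and no tub is visible. I'll take close crops next.

```bash
python3 - <<'E'
from h import *
a=cv2.imread("pics/t0.png"); b=cv2.imread("pics/s0.png")
c1=cv2.resize(a[140:290,170:490],None,fx=2.5,fy=2.5,interpolation=cv2.INTER_CUBIC)
cv2.imwrite("pics/c1.png",c1)
c2=cv2.resize(b[140:290,220:420],None,fx=4,fy=4,interpolation=cv2.INTER_CUBIC)
cv2.imwrite("pics/c2.png",c2)
E
```

```text
(no output)
```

View pics/c1.png

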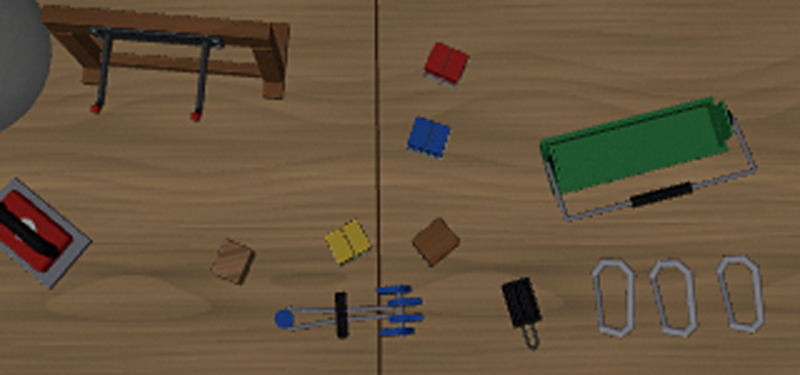

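View pics/c2.png

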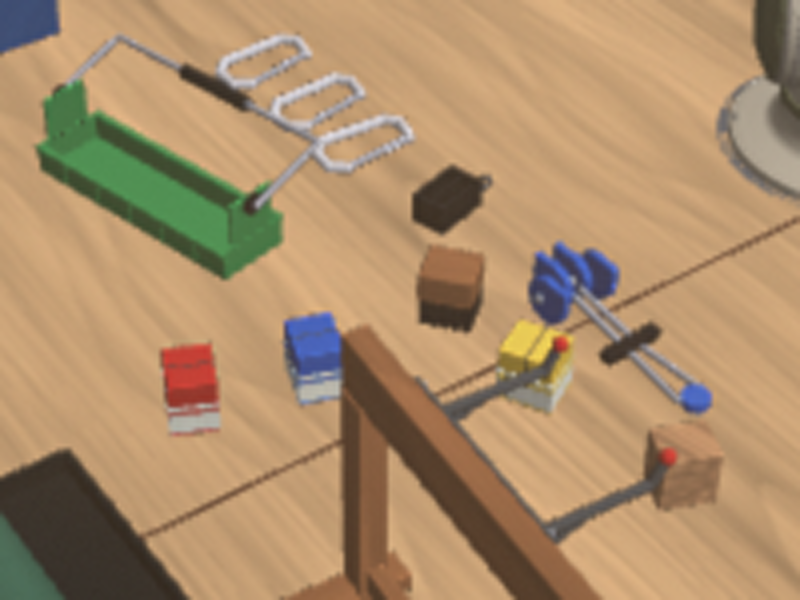

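The crops show that the item by the cam is the brush (wood on black bristles) and the left brown one is the cork. Hook tips are at about (208,183) and (248,186). The bail is folded on the near side. Next I'll measure.

```bash
cat > m.py <<'E'
from h import *
# name: hsv lo, hi, mid height of the masked part, search window in the top image (x0,y0,x1,y1)
C={"red":((0,150,90),(8,255,255),.033),"blue":((108,150,90),(122,255,255),.033),"yellow":((23,130,90),(32,255,255),.033),
   "green":((55,120,40),(85,255,255),.01)}
def comps(im,k,box=None):
    lo,hi,z=C[k]; hsv=cv2.cvtColor(im,cv2.COLOR_RGB2HSV); m=cv2.inRange(hsv,lo,hi)
    out=[]
    for c in cv2.findContours(m,cv2.RETR_EXTERNAL,cv2.CHAIN_APPROX_NONE)[0]:
        if cv2.contourArea(c)<40: continue
        c=c.reshape(-1,2); M=cv2.moments(c.reshape(-1,1,2)); out.append((M["m10"]/M["m00"],M["m01"]/M["m00"],cv2.contourArea(c.reshape(-1,1,2)),c))
    return out
def rect(n,c,z):
    P=ray(n,c,z)[:,:2]; (cx,cy),(w,h),a=cv2.minAreaRect((P*1000).astype(np.float32)); return cx,cy,w,h,a
E
python3 - <<'E'
from m import *
im=cv2.imread("pics/t0.png")[:,:,::-1].copy()
for k in C:
    for u,v,A,c in comps(im,k): print(k,round(u,1),round(v,1),A,(ray("top",(u,v),C[k][2])[0]*1000).round(),np.round(rect("top",c,.05 if k!='green' else .028),1))
hsv=cv2.cvtColor(im,cv2.COLOR_RGB2HSV)
for u,v in((344,237),(344,228),(264,244),(264,236),(300,260),(360,250)): print(u,v,hsv[v,u])
from scipy.spatial.transform import Rotation as R
s=sensors.state(); print(R.from_quat(s["tool_rot"]).as_matrix().round(3).tolist())
E
```

```text
red 176.0 237.3 122.0 [449. 512.  33.] [447.7 509.1  92.3  17.6  53.2]
red 183.4 227.2 130.0 [480. 490.  33.] [477.4 485.9  92.6  18.6  51.4]
red 348.0 164.1 134.5 [679. -31.  33.] [675.2 -30.1  44.5  36.8  64.9]
blue 341.0 193.9 137.0 [582.  -7.  33.] [579.   -6.   44.   35.5  70.8]
yellow 308.6 236.3 148.5 [448.  97.  33.] [445.3  96.7  40.6  44.4  26.2]
green 425.0 197.3 1531.0 [ 573. -280.   10.] [ 569.1 -275.3   72.9  245.1   13.7]
green 313.0 101.3 123.5 [900.  81.  10.] [896.4  72.1 102.3  65.5  89.7]
344 237 [ 13 156  88]
344 228 [ 12 161  81]
264 244 [ 14 119 109]
264 236 [ 16 106 113]
300 260 [ 16 110 111]
360 250 [ 16 111 117]
[[0.448, -0.001, -0.894], [0.894, -0.001, 0.448], [-0.001, -1.0, 0.0]]
```

```bash
cat >> h.py <<'E'
def tri(a,b):
    P=[]
    for n in("top","scene"):
        K,R,t=cal(n); P.append(K@np.c_[R,t])
    X=cv2.triangulatePoints(P[0],P[1],np.array(a,float).reshape(2,1),np.array(b,float).reshape(2,1)).ravel(); X=X[:3]/X[3]
    return (X*1000).round(1),np.round(np.r_[proj("top",X)[0]-a,proj("scene",X)[0]-b],1)
E
python3 - <<'E'
from m import *
T=lambda x,y:(x/2.5+169.7,y/2.5+139.7); S=lambda x,y:(x/4+219.6,y/4+139.6)
for nm,a,b in [("tip+",(97,108),(668,457)),("tip-",(196,117),(561,343)),("bar+",(568,220),(322,143)),("bar-",(757,169),(118,38)),("grip",(661,195),(215,87)),("brush",(436,241),(452,265)),("cork",(231,257),(687,441))]:
    print(nm,*tri(T(*a),S(*b)))
for nm,p,z in[("brush",[(437,218),(460,237),(435,266),(412,242)],.052),("cork top",[(229,238),(255,254),(240,276),(213,262)],.05),("rim",[(562,195),(728,152),(541,142),(712,97)],.028)]:
    q=ray("top",[T(*x) for x in p],z)*1000; print(nm,q[:,:2].round().tolist(),q.mean(0).round())
q=ray("scene",[S(*x) for x in[(652,428),(708,421),(722,456),(672,462)]],.05)*1000; print("cork s",q[:,:2].round().tolist(),q.mean(0).round())
q=ray("scene",[S(*x) for x in[(424,248),(486,252),(482,284),(416,274)]],.052)*1000; print("brush s",q[:,:2].round().tolist(),q.mean(0).round())
im=cv2.imread("pics/s0.png")[:,:,::-1].copy()
for k in("red","blue","yellow"):
    for u,v,A,c in comps(im,k):
        if A<1500: print(k,round(u),round(v),A,(ray("scene",(u,v),.033)[0]*1000).round(),np.round(rect("scene",c,.05),1))
# caddy from masked green, lower outline in scene
m=[c for c in comps(im,"green") if c[2]>300]; print([(round(c[0]),round(c[1]),c[2]) for c in m])
q=ray("scene",[S(*x) for x in[(38,152),(225,275),(282,240)]],.028)*1000;print("rim far-, far+, near+ ",q[:,:2].round().tolist())
q=ray("scene",[S(*x) for x in[(40,168),(225,278),(282,242)]],.0)*1000;print("base far-, far+, near+",q[:,:2].round().tolist())
E
```

```text
tip+ [578.2 373.  232.6] [-0.4  0.4 -0.7 -0.1]
tip- [567.3 261.9 233.5] [-0.2  0.2 -0.4 -0.1]
bar+ [ 463.6 -172.2   83.9] [-0.6  0.7 -0.9 -0.2]
bar- [ 524.9 -408.7   83.4] [-0.5  0.6 -0.8 -0.2]
grip [ 494.5 -288.6   85.9] [-0.2  0.3 -0.3 -0.1]
brush [444.1 -12.6  51.4] [-0.3  0.3 -0.4 -0.1]
cork [425.6 242.7  53.3] [-0.6  0.6 -1.1 -0.1]
brush [[474.0, -15.0], [450.0, -43.0], [414.0, -12.0], [444.0, 16.0]] [445. -13.  52.]
cork top [[451.0, 244.0], [431.0, 212.0], [404.0, 230.0], [422.0, 263.0]] [427. 237.  50.]
rim [[504.0, -176.0], [558.0, -391.0], [573.0, -151.0], [630.0, -374.0]] [ 566. -273.   28.]
cork s [[433.0, 218.0], [395.0, 236.0], [411.0, 268.0], [444.0, 252.0]] [420. 244.  50.]
brush s [[449.0, -41.0], [412.0, -9.0], [438.0, 21.0], [474.0, -18.0]] [443. -12.  52.]
red 444 324 405.5 [475. 504.  33.] [478.3 510.1 106.2  57.9  50.4]
red 267 233 148.0 [669. -38.  33.] [677.1 -22.   61.5  35.5  60.2]
red 145 179 87.5 [ 876. -513.   33.] [ 877.9 -506.8  123.3   25.3   80. ]
blue 409 11 740.5 [-1110. -1308.    33.] [-1043.1 -1194.9   676.3   259.8    45.1]
yellow 352 225 63.0 [436.  79.  33.] [447.3  93.3  34.7  31.5  28.1]
[]
rim far-, far+, near+  [[631.0, -364.0], [584.0, -128.0], [522.0, -140.0]]
base far-, far+, near+ [[625.0, -377.0], [570.0, -154.0], [505.0, -167.0]]
```

Triangulation matches the known sizes: the crossbar is 244 mm long (242 given) and the prong tips are 111.6 mm apart (112 given).

| Thing | Estimated position |
|---|---|
| Caddy | (566, -272), yaw 14.5° |
| Bail | about 0.28 rad |
| Hook seat | about (614, 313), rack yaw -5.6° |

For each block I'll squeeze along its y to centre it, turn 90°, then grip its 46 mm side. Yellow goes first.

Request:
jog_arm(plan=[[[20, -39.4, -13], [0, 0, -0.16]], [[20, -39.4, -13], [0, 0, -0.16]], [[20, -39.4, -13], [0, 0, -0.16]], [[20, -39.4, -13], [0, 0, -0.172]], [[20, -39.4, -13], [0, 0, 0]], [[20, -39.4, -13], [0, 0, 0]], [[20, -39.4, -13], [0, 0, 0]], [[20, -39.4, -13], [0, 0, 0]], [[20, -39.4, -13], [0, 0, 0]], [[20, -39.4, -13], [0, 0, 0]], [[0, 0, 0], [0, 0, 0]]], gripper=0.5)

```text
t: 1.48
eef_pos: [0.4472, 0.0955, 0.1194]
tool_rot: [-0.689, -0.157, 0.158, 0.689]
wrist_force: [-0.5, 0.1, 0.4]
width: 0.0641
```

```bash
cat >> h.py <<'E'
def st():
    from scipy.spatial.transform import Rotation as Ro
    s=sensors.state(); M=Ro.from_quat(s["tool_rot"]).as_matrix()
    print("t",round(s["t"],2),"tcp",(s["eef_pos"]*1000).round(1),"jaw heading",np.degrees(np.arctan2(M[1,0],M[0,0])).round(1),"down",M[:,1].round(3),"w",round(s["width"]*1000,1),"F",s["wrist_force"].round(1))
E
python3 -c "
from h import *
st(); print(sensors.state()['joints'].round(2))"
```

```text
t 1.48 tcp [447.2  95.5 119.4] jaw heading 25.8 down [-0.002 -0.    -1.   ] w 64.1 F [-0.5  0.1  0.4]
[-0.05  0.38  1.75 -0.    1.02 -0.5 ]
```

Request:
jog_arm(plan=[[[0, 1, -24], [0, 0, 0]], [[0, 0, -24], [0, 0, 0]], [[0, 0, -24], [0, 0, 0]], [[0, 0, 0], [0, 0, 0]]])

```text
t: 1.98
eef_pos: [0.4455, 0.0993, 0.0475]
tool_rot: [-0.689, -0.158, 0.161, 0.689]
wrist_force: [0.4, 0.9, -0.4]
width: 0.0642
```

Request:
jog_arm(plan=[[[0, 0, 0], [0, 0, 0]], [[0, 0, 0], [0, 0, 0]], [[0, 0, 0], [0, 0, 0]], [[0, 0, 0], [0, 0, 0]]], gripper=-1)

```text
t: 2.48
eef_pos: [0.4469, 0.0989, 0.0496]
tool_rot: [0.689, 0.16, -0.158, -0.689]
wrist_force: [-1.1, 1.1, 5.5]
width: 0.0388
```

Request:
jog_arm(plan=[[[0, 0, 0], [0, 0, 0]], [[0, 0, 0], [0, 0, 0]], [[0, 0, 0], [0, 0, 0]]])

```text
t: 2.85
eef_pos: [0.4469, 0.0989, 0.0496]
tool_rot: [0.689, 0.16, -0.158, -0.689]
wrist_force: [-0.9, 1.4, 5.3]
width: 0.0388
```

Request:
jog_arm(plan=[[[0, 0, 0], [0, 0, 0]], [[0, 0, 0], [0, 0, 0]], [[0, 0, 0], [0, 0, 0]], [[0, 0, 0], [0, 0, -0.1745]], [[0, 0, 0], [0, 0, -0.1745]], [[0, 0, 0], [0, 0, -0.1745]], [[0, 0, 0], [0, 0, -0.1745]], [[0, 0, 0], [0, 0, -0.1745]], [[0, 0, 0], [0, 0, -0.1745]], [[0, 0, 0], [0, 0, -0.1745]], [[0, 0, 0], [0, 0, -0.1745]], [[0, 0, 0], [0, 0, -0.1745]]], gripper=0.8)

```text
t: 4.35
eef_pos: [0.4465, 0.0986, 0.0483]
tool_rot: [0.599, -0.376, 0.376, -0.599]
wrist_force: [-0.5, -1.3, 0.2]
width: 0.0766
```

Request:
jog_arm(plan=[[[0, 0, 0], [0, 0, 0]], [[0, 0, 0], [0, 0, 0]], [[0, 0, 0], [0, 0, 0]], [[0, 0, 0], [0, 0, 0]], [[0, 0, 0], [0, 0, 0]], [[0, 0, 0], [0, 0, 0]]], gripper=-1)

```text
t: 5.1
eef_pos: [0.4466, 0.0986, 0.0487]
tool_rot: [-0.6, 0.373, -0.374, 0.6]
wrist_force: [-1.1, 0.2, 6.2]
width: 0.0449
```

```bash
python3 -c "
from h import *
st()"
```

```text
t 5.1 tcp [446.6  98.6  48.7] jaw heading -63.8 down [ 0. -0. -1.] w 44.9 F [-1.1  0.2  6.2]
```

Request:
jog_arm(plan=[[[0, 0, 28], [0, 0, 0]], [[0, 0, 28], [0, 0, 0]], [[0, 0, 28], [0, 0, 0]], [[0, 0, 28], [0, 0, 0]], [[14.1, -45.5, 0], [0, 0, 0.171]], [[14.1, -45.5, 0], [0, 0, 0.171]], [[14.1, -45.5, 0], [0, 0, 0.171]], [[14.1, -45.5, 0], [0, 0, 0.171]], [[14.1, -45.5, 0], [0, 0, 0.171]], [[14.1, -45.5, 0], [0, 0, 0.171]], [[14.1, -45.5, 0], [0, 0, 0.171]], [[14.1, -45.5, 0], [0, 0, 0.171]]])

```text
t: 6.6
eef_pos: [0.5594, -0.2668, 0.16]
tool_rot: [-0.701, -0.092, 0.092, 0.701]
wrist_force: [0.7, 0.3, -0.7]
width: 0.045
```

Request:
jog_arm(plan=[[[14.1, -45.5, 0], [0, 0, 0]], [[14.1, -45.5, 0], [0, 0, 0]], [[0, 0, 0], [0, 0, 0]], [[0, 0, 0], [0, 0, 0]]])

```text
t: 7.1
eef_pos: [0.5873, -0.3558, 0.1597]
tool_rot: [-0.701, -0.089, 0.09, 0.702]
wrist_force: [-1.0, 0.3, -1.4]
width: 0.0447
```

```bash
python3 -c "
from h import *
snap('top','t1'); snap('scene','s1'); st()
a=cv2.imread('pics/t1.png')[150:250,380:500]; b=cv2.imread('pics/s1.png')[110:210,200:340]
cv2.imwrite('pics/c3.png',np.hstack([cv2.resize(a,(480,400),interpolation=2),cv2.resize(b,(560,400),interpolation=2)])[:, :].copy() if 0 else cv2.resize(np.hstack([a,b]),None,fx=3,fy=3,interpolation=2))"
```

```text
t 7.2 tcp [ 587.4 -355.2  160.4] jaw heading 14.5 down [-0.     0.001 -1.   ] w 44.6 F [ 0.5  0.4 -0.9]
```

View pics/c3.png

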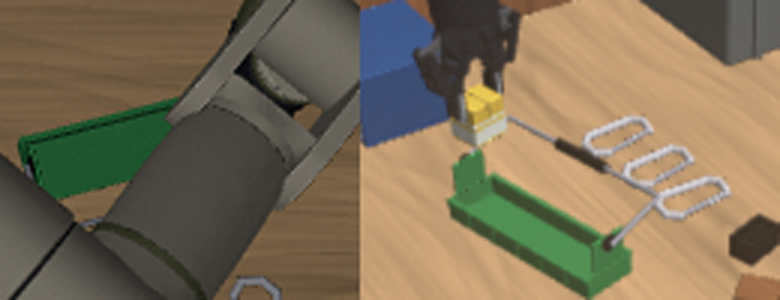

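Yellow is held upright above the -y end of the caddy. Lowering it now.

Request:
jog_arm(plan=[[[0, 0, -24], [0, 0, 0]], [[0, 0, -24], [0, 0, 0]], [[0, 0, -24], [0, 0, 0]], [[0, 0, -15], [0, 0, 0]], [[0, 0, -10], [0, 0, 0]], [[0, 0, -9], [0, 0, 0]], [[0, 0, 0], [0, 0, 0]], [[0, 0, 0], [0, 0, 0]]])

```text
t: 8.2
eef_pos: [0.5877, -0.3566, 0.0549]
tool_rot: [0.702, 0.089, -0.088, -0.701]
wrist_force: [0.4, 0.8, -0.5]
width: 0.0447
```

```bash
python3 -c "
from h import *
snap('scene','s2'); st()
b=cv2.imread('pics/s2.png')[110:230,200:360]
cv2.imwrite('pics/c4.png',cv2.resize(b,None,fx=4,fy=4,interpolation=2))"
```

```text
t 8.25 tcp [ 587.7 -356.6   55. ] jaw heading 14.4 down [ 0.001 -0.001 -1.   ] w 44.7 F [ 0.1  0.3 -0.1]
```

View pics/c4.png

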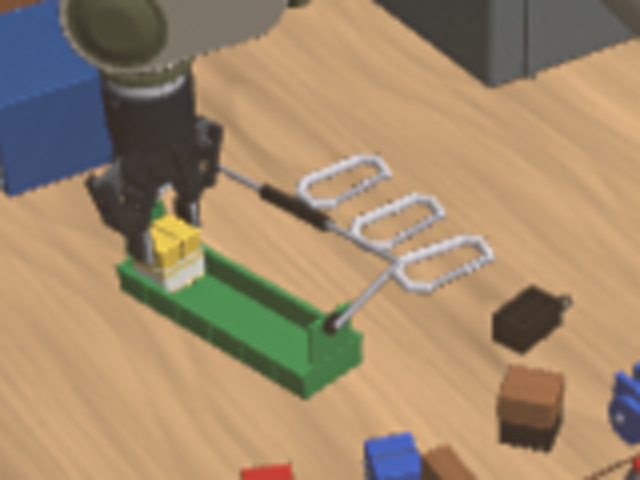

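Request:
jog_arm(plan=[[[0, 0, -2], [0, 0, 0]], [[0, 0, 0], [0, 0, 0]]])

```text
t: 8.5
eef_pos: [0.5877, -0.3566, 0.0528]
tool_rot: [0.702, 0.089, -0.088, -0.701]
wrist_force: [0.9, -0.8, 1.2]
width: 0.0447
```

Request:
jog_arm(plan=[[[0, 0, 0], [0, 0, 0]], [[0, 0, 0], [0, 0, 0]], [[0, 0, 0], [0, 0, 0]], [[0, 0, 24], [0, 0, 0]], [[0, 0, 24], [0, 0, 0]], [[0, 0, 24], [0, 0, 0]], [[0, 0, 24], [0, 0, 0]], [[-0.8, 34.9, 0], [0, 0, -0.14]], [[-0.8, 34.9, 0], [0, 0, -0.14]], [[-0.8, 34.9, 0], [0, 0, -0.14]], [[-0.8, 34.9, 0], [0, 0, -0.13]], [[-0.8, 34.9, 0], [0, 0, 0]]], gripper=0.5)

```text
t: 10.0
eef_pos: [0.5834, -0.1807, 0.1484]
tool_rot: [-0.699, 0.106, -0.106, 0.699]
wrist_force: [0.0, -0.0, 0.5]
width: 0.0641
```

Request:
jog_arm(plan=[[[-0.8, 34.9, 0], [0, 0, 0]], [[-0.8, 34.9, 0], [0, 0, 0]], [[-0.8, 34.9, 0], [0, 0, 0]], [[-0.8, 34.9, 0], [0, 0, 0]], [[-0.8, 34.9, 0], [0, 0, 0]], [[0, 0, 0], [0, 0, 0]], [[0, 0, 0], [0, 0, 0]]])

```text
t: 10.88
eef_pos: [0.5796, -0.0078, 0.1484]
tool_rot: [0.699, -0.105, 0.105, -0.699]
wrist_force: [0.3, 0.1, 0.5]
width: 0.0641
```

```bash
cat > look.py <<'E'
from m import *
import sys
f=sys.argv[1]; st(); T=snap('top','t'+f); S=snap('scene','s'+f)
for n,im in(("top",T),("scene",S)):
    for k in("red","blue","yellow"):
        for u,v,A,c in comps(im,k):
            p=ray(n,(u,v),.033)[0]*1000
            if 350<p[0]<720 and -400<p[1]<300 and A<400: print(n,k,round(u),round(v),A,p[:2].round(),np.round(rect(n,c,.05),0))
    o=cv2.imread(f'pics/{n[0]}0.png')[:,:,::-1].astype(int)
    for nm,P in(("brush",(444,-12,26)),("cork",(423,240,25))):
        u,v=proj(n,np.array([P])/1000)[0].astype(int); sl=np.s_[v-12:v+13,u-12:u+13]
        print(n,nm,"diff",np.abs(o[sl]-im[sl]).mean().round(1),end="; ")
    print()
E
python3 look.py 3
```

```text
t 10.88 tcp [579.6  -7.8 148.4] jaw heading -17.1 down [ 0. -0. -1.] w 64.1 F [0.3 0.1 0.5]
top yellow 451 190 157.5 [ 591. -360.] [ 588. -356.   44.   42.   15.]
top brush diff 25.9; top cork diff 13.8; 
scene red 267 233 148.0 [669. -38.] [677. -22.  61.  36.  60.]
scene yellow 241 168 66.0 [ 573. -383.] [ 589. -359.   54.   42.   16.]
scene brush diff 1.9; scene cork diff 2.5;
```

Request:
jog_arm(plan=[[[0, 0, -25], [0, 0, 0]], [[0, 0, -25], [0, 0, 0]], [[0, 0, -25], [0, 0, 0]], [[0, 0, -25], [0, 0, 0]], [[0, 0, 0], [0, 0, 0]]])

```text
t: 11.6
eef_pos: [0.5788, -0.0081, 0.0469]
tool_rot: [-0.699, 0.107, -0.104, 0.699]
wrist_force: [0.6, 1.0, 0.4]
width: 0.0641
```

Request:
jog_arm(plan=[[[0, 0, 0], [0, 0, 0]], [[0, 0, 0], [0, 0, 0]], [[0, 0, 0], [0, 0, 0]], [[0, 0, 0], [0, 0, 0]], [[0, 0, 0], [0, 0, 0]]], gripper=-1)

```text
t: 12.22
eef_pos: [0.5803, -0.0077, 0.0498]
tool_rot: [0.699, -0.104, 0.106, -0.699]
wrist_force: [-0.6, 0.1, 6.8]
width: 0.0371
```

Request:
jog_arm(plan=[[[0, 0, 0], [0, 0, 0]], [[0, 0, 0], [0, 0, 0]], [[0, 0, 0], [0, 0, 0]], [[0, 0, 0], [0, 0, 0.1745]], [[0, 0, 0], [0, 0, 0.1745]], [[0, 0, 0], [0, 0, 0.1745]], [[0, 0, 0], [0, 0, 0.1745]], [[0, 0, 0], [0, 0, 0.1745]], [[0, 0, 0], [0, 0, 0.1745]], [[0, 0, 0], [0, 0, 0.1745]], [[0, 0, 0], [0, 0, 0.1745]], [[0, 0, 0], [0, 0, 0.1745]]], gripper=0.8)

```text
t: 13.72
eef_pos: [0.5795, -0.0073, 0.0482]
tool_rot: [-0.568, -0.422, 0.422, 0.568]
wrist_force: [1.0, -0.4, -0.3]
width: 0.0767
```

Request:
jog_arm(plan=[[[0, 0, 0], [0, 0, 0]], [[0, 0, 0], [0, 0, 0]], [[0, 0, 0], [0, 0, 0]], [[0, 0, 0], [0, 0, 0]], [[0, 0, 0], [0, 0, 0]], [[0, 0, 0], [0, 0, 0]]], gripper=-1)

```text
t: 14.48
eef_pos: [0.5798, -0.0074, 0.0486]
tool_rot: [0.569, 0.42, -0.42, -0.569]
wrist_force: [1.0, 0.3, 5.0]
width: 0.0451
```

```bash
python3 -c "
from h import *
st()"
```

```text
t 14.47 tcp [579.8  -7.4  48.6] jaw heading 72.9 down [ 0.001 -0.    -1.   ] w 45.1 F [1.  0.3 5. ]
```

Request:
jog_arm(plan=[[[0, 0, 28], [0, 0, 0]], [[0, 0, 28], [0, 0, 0]], [[0, 0, 28], [0, 0, 0]], [[0, 0, 28], [0, 0, 0]], [[-0.4, -38.3, 0], [0, 0, -0.1275]], [[-0.4, -38.3, 0], [0, 0, -0.1275]], [[-0.4, -38.3, 0], [0, 0, -0.1275]], [[-0.4, -38.3, 0], [0, 0, -0.1275]], [[-0.4, -38.3, 0], [0, 0, -0.1275]], [[-0.3, -38.3, 0], [0, 0, -0.1275]], [[-0.3, -38.4, 0], [0, 0, -0.1275]], [[-0.3, -38.4, 0], [0, 0, -0.1275]]])

```text
t: 15.98
eef_pos: [0.5762, -0.315, 0.1595]
tool_rot: [-0.701, -0.087, 0.088, 0.702]
wrist_force: [0.9, -0.7, -0.4]
width: 0.0443
```

Request:
jog_arm(plan=[[[0, 0, 0], [0, 0, 0]], [[0, 0, -24], [0, 0, 0]], [[0, 0, -24], [0, 0, 0]], [[0, 0, -24], [0, 0, 0]], [[0, 0, -15], [0, 0, 0]], [[0, 0, 0], [0, 0, 0]], [[0, 0, 0], [0, 0, 0]]])

```text
t: 16.85
eef_pos: [0.577, -0.314, 0.0743]
tool_rot: [0.702, 0.089, -0.089, -0.701]
wrist_force: [-0.1, 0.6, -1.0]
width: 0.0446
```

```bash
python3 look.py 4;python3 -c "
import cv2
cv2.imwrite('pics/c5.png',cv2.resize(cv2.imread('pics/s4.png')[110:230,200:360],None,fx=4,fy=4,interpolation=2))"
```

```text
t 16.85 tcp [ 577.  -314.    74.3] jaw heading 14.5 down [ 0.001 -0.001 -1.   ] w 44.6 F [-0.1  0.6 -1. ]
top red 348 164 133.5 [679. -31.] [675. -30.  45.  37.  65.]
top brush diff 21.4; top cork diff 1.1; 
scene red 267 233 148.0 [669. -38.] [677. -22.  61.  36.  60.]
scene brush diff 0.6; scene cork diff 0.5;
```

View pics/c5.png

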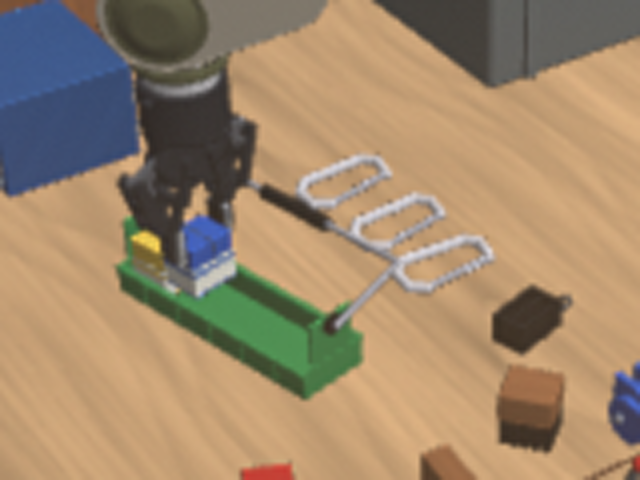

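Request:
jog_arm(plan=[[[0, 0, -10], [0, 0, 0]], [[0, 0, -7], [0, 0, 0]], [[0, 0, -4], [0, 0, 0]], [[0, 0, 0], [0, 0, 0]], [[0, 0, 0], [0, 0, 0]]])

```text
t: 17.58
eef_pos: [0.5764, -0.3139, 0.0527]
tool_rot: [-0.701, -0.089, 0.089, 0.702]
wrist_force: [-2.4, 2.5, 5.4]
width: 0.0444
```

Request:
jog_arm(plan=[[[0, 0, 0], [0, 0, 0]], [[0, 0, 0], [0, 0, 0]], [[0, 0, 0], [0, 0, 0]], [[0, 0, 24], [0, 0, 0]], [[0, 0, 24], [0, 0, 0]], [[0, 0, 24], [0, 0, 0]], [[0, 0, 24], [0, 0, 0]], [[-12.8, 46.2, 0], [0, 0, 0.138]], [[-12.8, 46.2, 0], [0, 0, 0.138]], [[-12.8, 46.2, 0], [0, 0, 0.138]], [[-12.8, 46.2, 0], [0, 0, 0.138]], [[-12.8, 46.2, 0], [0, 0, 0.138]]], gripper=0.5)

```text
t: 19.08
eef_pos: [0.5121, -0.0816, 0.1484]
tool_rot: [0.63, 0.322, -0.322, -0.629]
wrist_force: [0.6, 0.9, -0.2]
width: 0.0643
```

Request:
jog_arm(plan=[[[-12.8, 46.2, 0], [0, 0, 0.138]], [[-12.8, 46.2, 0], [0, 0, 0]], [[-12.8, 46.2, 0], [0, 0, 0]], [[-12.8, 46.2, 0], [0, 0, 0]], [[-12.8, 46.2, 0], [0, 0, 0]], [[-12.8, 46.2, 0], [0, 0, 0]], [[-12.8, 46.2, 0], [0, 0, 0]], [[0, 0, 0], [0, 0, 0]], [[0, 0, 0], [0, 0, 0]]])

```text
t: 20.2
eef_pos: [0.4231, 0.2402, 0.1483]
tool_rot: [0.607, 0.364, -0.364, -0.606]
wrist_force: [0.4, -0.2, 0.3]
width: 0.064
```

```bash
python3 look.py 5
```

```text
t 20.2 tcp [423.1 240.2 148.3] jaw heading 61.9 down [ 0. -0. -1.] w 64.0 F [ 0.4 -0.2  0.3]
top red 348 164 132.0 [679. -31.] [675. -30.  45.  37.  65.]
top blue 439 193 136.0 [ 581. -320.] [ 577. -316.   43.   37.   14.]
top yellow 452 190 153.0 [ 591. -361.] [ 588. -356.   44.   41.   15.]
top brush diff 1.2; top cork diff 22.7; 
scene red 267 233 148.0 [669. -38.] [677. -22.  61.  36.  60.]
scene yellow 241 168 64.0 [ 574. -384.] [ 587. -360.   50.   39.   16.]
scene brush diff 1.3; scene cork diff 1.1;
```

Request:
jog_arm(plan=[[[0, 0, -25], [0, 0, 0]], [[0, 0, -25], [0, 0, 0]], [[0, 0, -25], [0, 0, 0]], [[0, 0, -25], [0, 0, 0]], [[0, 0, 0], [0, 0, 0]]])

```text
t: 20.92
eef_pos: [0.4228, 0.2393, 0.0473]
tool_rot: [-0.607, -0.362, 0.364, 0.607]
wrist_force: [0.7, 0.2, -0.1]
width: 0.0638
```

Request:
jog_arm(plan=[[[0, 0, 0], [0, 0, 0]], [[0, 0, 0], [0, 0, 0]], [[0, 0, 0], [0, 0, 0]], [[0, 0, 0], [0, 0, 0]], [[0, 0, 0], [0, 0, 0]], [[0, 0, 0], [0, 0, 0]]], gripper=-1)

```text
t: 21.68
eef_pos: [0.4239, 0.2404, 0.0498]
tool_rot: [0.607, 0.365, -0.363, -0.606]
wrist_force: [-0.4, -1.5, 6.7]
width: 0.0375
```

Request:
jog_arm(plan=[[[0, 0, 0], [0, 0, 0]], [[0, 0, 0], [0, 0, 0]], [[0, 0, 0], [0, 0, 0]], [[0, 0, 0], [0, 0, -0.1745]], [[0, 0, 0], [0, 0, -0.1745]], [[0, 0, 0], [0, 0, -0.1745]], [[0, 0, 0], [0, 0, -0.1745]], [[0, 0, 0], [0, 0, -0.1745]], [[0, 0, 0], [0, 0, -0.1745]], [[0, 0, 0], [0, 0, -0.1745]], [[0, 0, 0], [0, 0, -0.1745]], [[0, 0, 0], [0, 0, -0.1745]]], gripper=0.8)

```text
t: 23.18
eef_pos: [0.423, 0.2405, 0.0483]
tool_rot: [0.685, -0.174, 0.174, -0.685]
wrist_force: [-0.6, -0.2, 0.2]
width: 0.0768
```

Request:
jog_arm(plan=[[[0, 0, 0], [0, 0, 0]], [[0, 0, 0], [0, 0, 0]], [[0, 0, 0], [0, 0, 0]], [[0, 0, 0], [0, 0, 0]], [[0, 0, 0], [0, 0, 0]], [[0, 0, 0], [0, 0, 0]]], gripper=-1)

```text
t: 23.92
eef_pos: [0.4232, 0.2405, 0.0488]
tool_rot: [-0.686, 0.17, -0.171, 0.686]
wrist_force: [-1.2, -0.8, 5.6]
width: 0.0449
```

```bash
python3 -c "
from h import *
st()"
```

```text
t 23.93 tcp [423.2 240.5  48.8] jaw heading -27.9 down [ 0.001  0.    -1.   ] w 44.9 F [-1.2 -0.8  5.6]
```

Request:
jog_arm(plan=[[[0, 0, 28], [0, 0, 0]], [[0, 0, 28], [0, 0, 0]], [[0, 0, 28], [0, 0, 0]], [[0, 0, 28], [0, 0, 0]], [[11.9, -42.8, 0], [0, 0, 0.124]], [[11.9, -42.8, 0], [0, 0, 0.124]], [[11.9, -42.8, 0], [0, 0, 0.124]], [[11.9, -42.8, 0], [0, 0, 0.124]], [[11.9, -42.8, 0], [0, 0, 0.124]], [[11.9, -42.8, 0], [0, 0, 0.12]], [[11.9, -42.8, 0], [0, 0, 0]], [[11.9, -42.8, 0], [0, 0, 0]]])

```text
t: 25.42
eef_pos: [0.5183, -0.1034, 0.1602]
tool_rot: [-0.701, -0.089, 0.089, 0.702]
wrist_force: [0.9, 0.2, 0.0]
width: 0.0449
```

Request:
jog_arm(plan=[[[11.9, -42.8, 0], [0, 0, 0]], [[11.9, -42.8, 0], [0, 0, 0]], [[11.9, -42.8, 0], [0, 0, 0]], [[11.9, -42.8, 0], [0, 0, 0]], [[0, 0, 0], [0, 0, 0]], [[0, 0, -24], [0, 0, 0]], [[0, 0, -24], [0, 0, 0]], [[0, 0, -24], [0, 0, 0]], [[0, 0, -15], [0, 0, 0]], [[0, 0, 0], [0, 0, 0]], [[0, 0, 0], [0, 0, 0]]])

```text
t: 26.8
eef_pos: [0.5662, -0.2732, 0.0743]
tool_rot: [0.702, 0.089, -0.088, -0.701]
wrist_force: [0.0, -0.7, -0.4]
width: 0.0449
```

```bash
python3 look.py 6;python3 -c "
import cv2
cv2.imwrite('pics/c6.png',cv2.resize(cv2.imread('pics/s6.png')[110:230,200:360],None,fx=4,fy=4,interpolation=2))"
```

```text
t 26.8 tcp [ 566.2 -273.2   74.3] jaw heading 14.3 down [ 0.001 -0.001 -1.   ] w 44.9 F [ 0.  -0.7 -0.4]
top red 348 164 131.5 [679. -31.] [675. -30.  45.  37.  65.]
top brush diff 26.5; top cork diff 6.7; 
scene red 267 233 148.0 [669. -38.] [677. -22.  61.  36.  60.]
scene brush diff 0.6; scene cork diff 19.7;
```

View pics/c6.png

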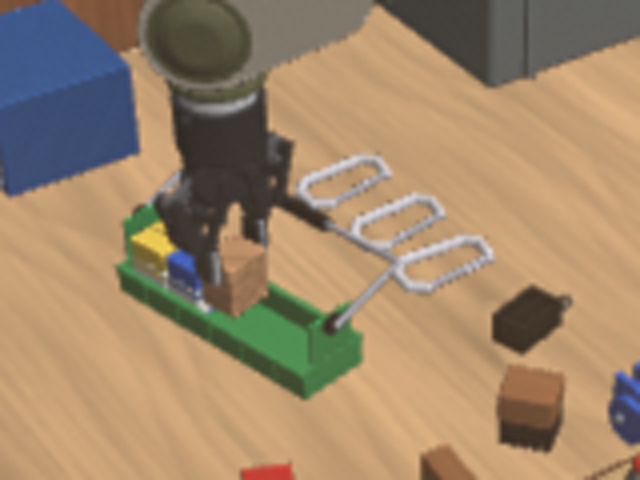

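Request:
jog_arm(plan=[[[0, 0, -10], [0, 0, 0]], [[0, 0, -7], [0, 0, 0]], [[0, 0, -4], [0, 0, 0]], [[0, 0, 0], [0, 0, 0]], [[0, 0, 0], [0, 0, 0]]])

```text
t: 27.52
eef_pos: [0.5656, -0.273, 0.0529]
tool_rot: [-0.702, -0.088, 0.088, 0.702]
wrist_force: [-2.4, 2.5, 6.6]
width: 0.045
```

Request:
jog_arm(plan=[[[0, 0, 0], [0, 0, 0]], [[0, 0, 0], [0, 0, 0]], [[0, 0, 0], [0, 0, 0]], [[0, 0, 24], [0, 0, 0]], [[0, 0, 24], [0, 0, 0]], [[0, 0, 24], [0, 0, 0]], [[0, 0, 24], [0, 0, 0]], [[-15.3, 32.6, 0], [0, 0, 0.146]], [[-15.3, 32.6, 0], [0, 0, 0.146]], [[-15.3, 32.6, 0], [0, 0, 0.146]], [[-15.3, 32.6, 0], [0, 0, 0.146]], [[-15.3, 32.6, 0], [0, 0, 0]]], gripper=0.5)

```text
t: 29.02
eef_pos: [0.4888, -0.1092, 0.1483]
tool_rot: [0.646, 0.287, -0.287, -0.646]
wrist_force: [1.1, -0.5, 0.8]
width: 0.0644
```

Request:
jog_arm(plan=[[[-15.3, 32.6, 0], [0, 0, 0]], [[-15.3, 32.6, 0], [0, 0, 0]], [[-15.3, 32.6, 0], [0, 0, 0]], [[0, 0, 0], [0, 0, 0]], [[0, 0, 0], [0, 0, 0]]])

```text
t: 29.65
eef_pos: [0.4439, -0.0128, 0.1485]
tool_rot: [0.647, 0.286, -0.286, -0.646]
wrist_force: [-0.3, -0.5, -0.2]
width: 0.0639
```

```bash
python3 look.py 7
```

```text
t 29.65 tcp [443.9 -12.8 148.5] jaw heading 47.8 down [ 0.001 -0.    -1.   ] w 63.9 F [-0.3 -0.5 -0.2]
top red 348 164 134.5 [679. -31.] [675. -30.  45.  37.  65.]
top blue 439 193 137.0 [ 581. -320.] [ 577. -316.   43.   37.   14.]
top yellow 451 190 154.0 [ 591. -361.] [ 588. -356.   44.   41.   15.]
top brush diff 21.1; top cork diff 7.3; 
scene red 267 233 148.0 [669. -38.] [677. -22.  61.  36.  60.]
scene yellow 241 168 62.5 [ 574. -383.] [ 587. -360.   50.   39.   16.]
scene brush diff 0.9; scene cork diff 20.6;
```

Request:
jog_arm(plan=[[[0, 0, -25], [0, 0, 0]], [[0, 0, -25], [0, 0, 0]], [[0, 0, -25], [0, 0, 0]], [[0, 0, -24], [0, 0, 0]], [[0, 0, 0], [0, 0, 0]]])

```text
t: 30.38
eef_pos: [0.4431, -0.0129, 0.0482]
tool_rot: [-0.646, -0.285, 0.287, 0.647]
wrist_force: [-0.7, 0.3, 0.6]
width: 0.0644
```

Request:
jog_arm(plan=[[[0, 0, 0], [0, 0, 0]], [[0, 0, 0], [0, 0, 0]], [[0, 0, 0], [0, 0, 0]], [[0, 0, 0], [0, 0, 0]], [[0, 0, 0], [0, 0, 0]], [[0, 0, 0], [0, 0, 0]]], gripper=-1)

```text
t: 31.12
eef_pos: [0.4441, -0.0128, 0.0505]
tool_rot: [0.647, 0.287, -0.286, -0.646]
wrist_force: [-1.3, -0.5, 7.0]
width: 0.0425
```

Request:
jog_arm(plan=[[[0, 0, 0], [0, 0, 0]], [[0, 0, 0], [0, 0, 0]], [[0, 0, 0], [0, 0, 0]], [[0, 0, 0], [0, 0, -0.1745]], [[0, 0, 0], [0, 0, -0.1745]], [[0, 0, 0], [0, 0, -0.1745]], [[0, 0, 0], [0, 0, -0.1745]], [[0, 0, 0], [0, 0, -0.1745]], [[0, 0, 0], [0, 0, -0.1745]], [[0, 0, 0], [0, 0, -0.1745]], [[0, 0, 0], [0, 0, -0.1745]], [[0, 0, 0], [0, 0, -0.1745]]], gripper=0.7)

```text
t: 32.62
eef_pos: [0.4434, -0.0123, 0.0493]
tool_rot: [0.659, -0.257, 0.257, -0.659]
wrist_force: [0.7, 0.5, -0.7]
width: 0.0726
```

Request:
jog_arm(plan=[[[0, 0, 0], [0, 0, 0]], [[0, 0, 0], [0, 0, 0]], [[0, 0, 0], [0, 0, 0]], [[0, 0, 0], [0, 0, 0]], [[0, 0, 0], [0, 0, 0]], [[0, 0, 0], [0, 0, 0]]], gripper=-1)

```text
t: 33.38
eef_pos: [0.4435, -0.0124, 0.0499]
tool_rot: [-0.66, 0.253, -0.254, 0.66]
wrist_force: [-2.1, -0.3, 8.6]
width: 0.046
```

```bash
python3 -c "
from h import *
st()"
```

```text
t 33.38 tcp [443.5 -12.4  49.9] jaw heading -42.0 down [ 0.001 -0.    -1.   ] w 46.0 F [-2.1 -0.3  8.6]
```

Request:
jog_arm(plan=[[[0, 0, 28], [0, 0, 0]], [[0, 0, 28], [0, 0, 0]], [[0, 0, 28], [0, 0, 0]], [[0, 0, 28], [0, 0, 0]], [[14, -27.2, 0], [0, 0, 0.123]], [[14, -27.2, 0], [0, 0, 0.123]], [[14, -27.2, 0], [0, 0, 0.123]], [[14, -27.2, 0], [0, 0, 0.123]], [[14, -27.2, 0], [0, 0, 0.123]], [[14, -27.2, 0], [0, 0, 0.123]], [[14, -27.2, 0], [0, 0, 0.123]], [[14, -27.2, 0], [0, 0, 0.123]]])

```text
t: 34.88
eef_pos: [0.5556, -0.2307, 0.161]
tool_rot: [-0.701, -0.09, 0.09, 0.702]
wrist_force: [0.2, -0.2, -0.1]
width: 0.0462
```

Request:
jog_arm(plan=[[[0, 0, 0], [0, 0, 0]], [[0, 0, -24], [0, 0, 0]], [[0, 0, -24], [0, 0, 0]], [[0, 0, -24], [0, 0, 0]], [[0, 0, -15], [0, 0, 0]], [[0, 0, 0], [0, 0, 0]], [[0, 0, 0], [0, 0, 0]]])

```text
t: 35.75
eef_pos: [0.5558, -0.23, 0.0752]
tool_rot: [0.702, 0.088, -0.087, -0.701]
wrist_force: [0.2, -0.2, 0.0]
width: 0.0459
```

```bash
python3 look.py 8;python3 -c "
import cv2
cv2.imwrite('pics/c7.png',cv2.resize(cv2.imread('pics/s8.png')[110:230,200:360],None,fx=4,fy=4,interpolation=2))"
```

```text
t 35.75 tcp [ 555.8 -230.    75.2] jaw heading 14.2 down [ 0.001 -0.001 -1.   ] w 45.9 F [ 0.2 -0.2  0. ]
top red 348 164 133.0 [679. -31.] [675. -30.  45.  37.  65.]
top brush diff 28.0; top cork diff 6.7; 
scene red 267 233 148.0 [669. -38.] [677. -22.  61.  36.  60.]
scene yellow 241 168 64.0 [ 574. -384.] [ 585. -361.   45.   40.   17.]
scene brush diff 34.9; scene cork diff 19.6;
```

View pics/c7.png

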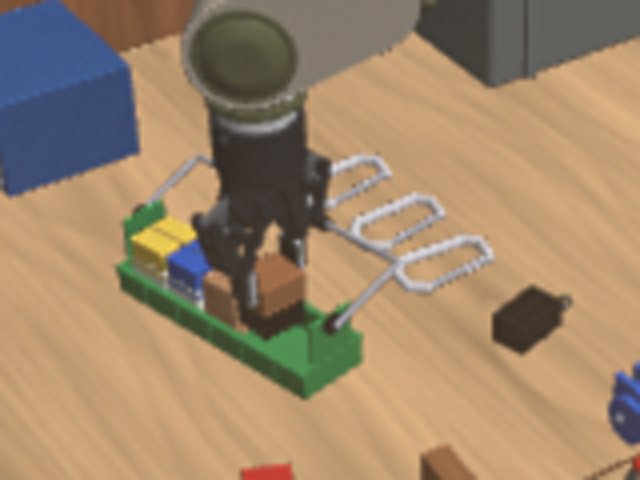

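Request:
jog_arm(plan=[[[0, 0, -10], [0, 0, 0]], [[0, 0, -7], [0, 0, 0]], [[0, 0, -4], [0, 0, 0]], [[0, 0, 0], [0, 0, 0]], [[0, 0, 0], [0, 0, 0]]])

```text
t: 36.48
eef_pos: [0.5551, -0.2298, 0.0539]
tool_rot: [-0.702, -0.087, 0.087, 0.702]
wrist_force: [-4.2, 1.9, 8.3]
width: 0.0463
```

Request:
jog_arm(plan=[[[0, 0, 0], [0, 0, 0]], [[0, 0, 0], [0, 0, 0]], [[0, 0, 0], [0, 0, 0]], [[0, 0, 24], [0, 0, 0]], [[0, 0, 24], [0, 0, 0]], [[0, 0, 24], [0, 0, 0]], [[0, 0, 24], [0, 0, 0]], [[19.9, 32.8, 0], [0, 0, -0.171]], [[19.9, 32.8, 0], [0, 0, -0.171]], [[19.9, 32.8, 0], [0, 0, -0.171]], [[19.9, 32.8, 0], [0, 0, -0.171]], [[19.9, 32.8, 0], [0, 0, 0]]], gripper=0.5)

```text
t: 37.98
eef_pos: [0.6555, -0.0649, 0.1491]
tool_rot: [0.69, -0.154, 0.154, -0.69]
wrist_force: [0.5, -0.9, 0.1]
width: 0.064
```

Request:
jog_arm(plan=[[[19.9, 32.8, 0], [0, 0, 0]], [[0, 0, 0], [0, 0, 0]], [[0, 0, 0], [0, 0, 0]]])

```text
t: 38.35
eef_pos: [0.6745, -0.0336, 0.149]
tool_rot: [0.69, -0.153, 0.153, -0.69]
wrist_force: [-0.4, -0.2, -0.8]
width: 0.0637
```

```bash
python3 look.py 9
```

```text
t 38.35 tcp [674.5 -33.6 149. ] jaw heading -25.0 down [-0.001 -0.    -1.   ] w 63.7 F [-0.4 -0.2 -0.8]
top blue 439 193 136.0 [ 581. -320.] [ 577. -316.   43.   37.   14.]
top yellow 452 190 153.0 [ 591. -361.] [ 588. -356.   44.   41.   15.]
top brush diff 22.2; top cork diff 22.2; 
scene red 267 233 148.0 [669. -38.] [677. -22.  61.  36.  60.]
scene yellow 240 168 60.5 [ 575. -384.] [ 588. -363.   55.   38.   30.]
scene brush diff 36.0; scene cork diff 20.7;
```

Request:
jog_arm(plan=[[[0, 0, -25], [0, 0, 0]], [[0, 0, -25], [0, 0, 0]], [[0, 0, -25], [0, 0, 0]], [[0, 0, -26], [0, 0, 0]], [[0, 0, 0], [0, 0, 0]]])

```text
t: 39.08
eef_pos: [0.6736, -0.0339, 0.0467]
tool_rot: [0.69, -0.155, 0.152, -0.69]
wrist_force: [0.5, 0.0, 0.2]
width: 0.0641
```

Request:
jog_arm(plan=[[[0, 0, 0], [0, 0, 0]], [[0, 0, 0], [0, 0, 0]], [[0, 0, 0], [0, 0, 0]], [[0, 0, 0], [0, 0, 0]], [[0, 0, 0], [0, 0, 0]], [[0, 0, 0], [0, 0, 0]]], gripper=-1)

```text
t: 39.83
eef_pos: [0.6755, -0.0335, 0.0502]
tool_rot: [0.69, -0.152, 0.154, -0.69]
wrist_force: [-0.5, -0.5, 6.3]
width: 0.0368
```

Request:
jog_arm(plan=[[[0, 0, 0], [0, 0, 0]], [[0, 0, 0], [0, 0, 0]], [[0, 0, 0], [0, 0, 0]], [[0, 0, 0], [0, 0, 0.1745]], [[0, 0, 0], [0, 0, 0.1745]], [[0, 0, 0], [0, 0, 0.1745]], [[0, 0, 0], [0, 0, 0.1745]], [[0, 0, 0], [0, 0, 0.1745]], [[0, 0, 0], [0, 0, 0.1745]], [[0, 0, 0], [0, 0, 0.1745]], [[0, 0, 0], [0, 0, 0.1745]], [[0, 0, 0], [0, 0, 0.1745]]], gripper=0.8)

```text
t: 41.32
eef_pos: [0.6748, -0.0331, 0.0482]
tool_rot: [-0.595, -0.381, 0.381, 0.596]
wrist_force: [-0.5, 0.1, -0.2]
width: 0.077
```

Request:
jog_arm(plan=[[[0, 0, 0], [0, 0, 0]], [[0, 0, 0], [0, 0, 0]], [[0, 0, 0], [0, 0, 0]], [[0, 0, 0], [0, 0, 0]], [[0, 0, 0], [0, 0, 0]], [[0, 0, 0], [0, 0, 0]]], gripper=-1)

```text
t: 42.08
eef_pos: [0.675, -0.0332, 0.0486]
tool_rot: [0.597, 0.38, -0.379, -0.596]
wrist_force: [0.6, 0.1, 4.3]
width: 0.0449
```

```bash
python3 look.py 10; python3 - <<'E'
from m import *
# rough gap check: caddy green in top view, gap between brush and +y end; reference points in caddy frame
a=np.radians(14.5); c=np.array([566,-272.]); ux=np.array([np.cos(a),np.sin(a)]); uy=np.array([-np.sin(a),np.cos(a)])
im=cv2.imread("pics/t10.png")[:,:,::-1].copy(); hsv=cv2.cvtColor(im,cv2.COLOR_RGB2HSV)
for x in(-5,5):
    row=[]
    for y in range(-116,120,3):
        p=np.r_[c+ux*x+uy*y,54]/1000; u,v=proj("top",p)[0].round().astype(int); row.append(f"{y}:{hsv[v,u,0]}/{hsv[v,u,1]}/{hsv[v,u,2]}")
    print(x,*row)
E
```

```text
t 42.08 tcp [675.  -33.2  48.6] jaw heading 64.9 down [ 0.001 -0.    -1.   ] w 44.9 F [0.6 0.1 4.3]
top blue 439 193 136.0 [ 581. -320.] [ 577. -316.   43.   37.   14.]
top yellow 451 190 153.0 [ 591. -361.] [ 588. -356.   44.   41.   15.]
top brush diff 26.4; top cork diff 18.0; 
scene yellow 239 169 44.5 [ 580. -383.] [ 592. -359.   41.   39.   16.]
scene brush diff 35.1; scene cork diff 19.9; 
-5 -116:69/172/83 -113:71/198/58 -110:71/225/51 -107:23/187/158 -104:24/184/144 -101:24/186/141 -98:24/183/139 -95:24/183/139 -92:24/184/141 -89:24/183/142 -86:24/185/143 -83:24/186/140 -80:24/184/141 -77:24/182/144 -74:23/184/144 -71:25/183/153 -68:24/201/109 -65:24/201/109 -62:86/25/70 -59:110/203/118 -56:110/200/116 -53:110/209/116 -50:110/211/115 -47:110/207/116 -44:110/205/117 -41:110/201/117 -38:110/209/117 -35:110/208/115 -32:110/207/116 -29:111/199/119 -26:110/210/107 -23:109/249/81 -20:13/133/94 -17:14/129/113 -14:14/123/114 -11:14/121/112 -8:14/125/104 -5:14/122/111 -2:14/122/111 1:13/121/114 4:15/120/104 7:13/123/102 10:14/124/109 13:14/120/96 16:14/126/81 19:14/122/75 22:13/154/5
[... 844 characters left out ...]
35:110/200/115 -32:110/200/115 -29:110/204/120 -26:110/226/97 -23:111/216/84 -20:14/95/89 -17:13/125/114 -14:14/125/108 -11:14/121/105 -8:13/123/102 -5:13/123/102 -2:13/124/109 1:13/123/108 4:13/118/93 7:13/123/83 10:14/122/92 13:13/123/102 16:14/117/94 19:13/127/56 22:12/153/85 25:12/152/89 28:13/159/88 31:12/154/88 34:13/150/90 37:13/155/89 40:13/157/86 43:12/151/91 46:12/157/86 49:13/156/85 52:13/152/87 55:13/152/87 58:13/155/87 61:13/155/87 64:12/158/63 67:11/159/48 70:90/170/6 73:68/161/87 76:68/160/86 79:68/159/85 82:67/157/86 85:69/168/85 88:68/159/85 91:69/165/85 94:69/167/84 97:69/167/84 100:68/160/86 103:68/164/84 106:68/160/86 109:67/176/61 112:69/150/51 115:120/85/9 118:123/25/90
```

Request:
jog_arm(plan=[[[0, 0, 28], [0, 0, 0]], [[0, 0, 28], [0, 0, 0]], [[0, 0, 28], [0, 0, 0]], [[0, 0, 28], [0, 0, 0]], [[-21.8, -25.6, 0], [0, 0, -0.1467]], [[-21.8, -25.6, 0], [0, 0, -0.1467]], [[-21.8, -25.6, 0], [0, 0, -0.1467]], [[-21.8, -25.6, 0], [0, 0, -0.1467]], [[-21.8, -25.6, 0], [0, 0, -0.1467]], [[-21.8, -25.6, 0], [0, 0, -0.1467]], [[0, 0, 0], [0, 0, 0]], [[0, 0, 0], [0, 0, 0]]])

```text
t: 43.68
eef_pos: [0.5441, -0.1864, 0.1599]
tool_rot: [-0.701, -0.09, 0.09, 0.702]
wrist_force: [0.1, 0.4, -0.8]
width: 0.0446
```

Request:
jog_arm(plan=[[[0, 0, -24], [0, 0, 0]], [[0, 0, -24], [0, 0, 0]], [[0, 0, -24], [0, 0, 0]], [[0, 0, -15], [0, 0, 0]], [[0, 0, 0], [0, 0, 0]], [[0, 0, 0], [0, 0, 0]]])

```text
t: 44.42
eef_pos: [0.5446, -0.1868, 0.0741]
tool_rot: [0.702, 0.09, -0.089, -0.701]
wrist_force: [0.8, -0.3, 0.1]
width: 0.0448
```

```bash
python3 look.py 11;python3 -c "
import cv2
cv2.imwrite('pics/c8.png',cv2.resize(cv2.imread('pics/s11.png')[110:230,200:360],None,fx=4,fy=4,interpolation=2))"
```

```text
t 44.42 tcp [ 544.6 -186.8   74.1] jaw heading 14.5 down [ 0.001 -0.001 -1.   ] w 44.8 F [ 0.8 -0.3  0.1]
top yellow 451 190 154.0 [ 591. -361.] [ 588. -356.   44.   41.   15.]
top brush diff 25.5; top cork diff 6.7; 
scene red 278 184 81.5 [ 513. -228.] [ 525. -202.   72.   34.   59.]
scene yellow 241 168 62.0 [ 574. -384.] [ 589. -360.   54.   39.   16.]
scene brush diff 34.8; scene cork diff 19.5;
```

View pics/c8.png

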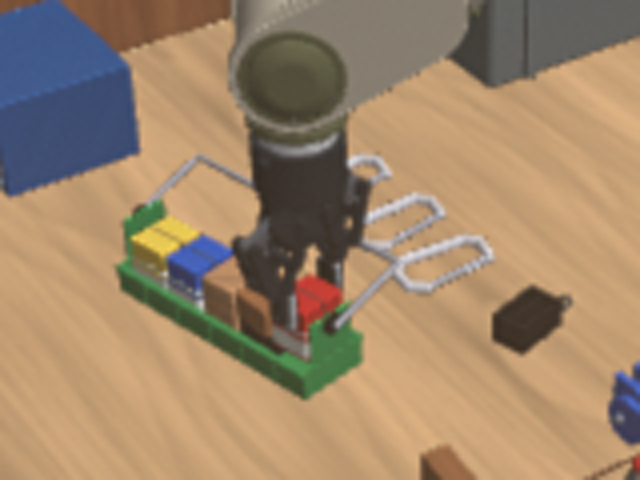

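Request:
jog_arm(plan=[[[0, 0, -10], [0, 0, 0]], [[0, 0, -7], [0, 0, 0]], [[0, 0, -4], [0, 0, 0]], [[0, 0, 0], [0, 0, 0]], [[0, 0, 0], [0, 0, 0]]])

```text
t: 45.15
eef_pos: [0.5438, -0.1867, 0.0526]
tool_rot: [-0.701, -0.089, 0.089, 0.701]
wrist_force: [-3.2, 1.9, 5.4]
width: 0.0445
```

Request:
jog_arm(plan=[[[0, 0, 0], [0, 0, 0]], [[0, 0, 0], [0, 0, 0]], [[0, 0, 0], [0, 0, 0]], [[0, 0, 27], [0, 0, 0]], [[0, 0, 27], [0, 0, 0]], [[0, 0, 27], [0, 0, 0]], [[0, 0, 27], [0, 0, 0]], [[-10, 50, 20], [0, 0, 0]], [[-20, 50, 20], [0, 0, 0]], [[-20, 50, 20], [0, 0, 0]], [[-20, 50, 0], [0, 0, 0]], [[0, 0, 0], [0, 0, 0]]], gripper=0.5)

```text
t: 46.65
eef_pos: [0.4727, 0.0158, 0.2208]
tool_rot: [-0.701, -0.091, 0.091, 0.701]
wrist_force: [0.5, -0.2, 0.5]
width: 0.0642
```

```bash
python3 look.py 12;python3 -c "
import cv2,numpy as np
a=cv2.imread('pics/t12.png')[150:270,380:500];b=cv2.imread('pics/s12.png')[125:245,215:365]
cv2.imwrite('pics/c9.png',cv2.resize(np.hstack([a,b]),None,fx=2.9,fy=2.9,interpolation=2))"
```

```text
t 46.65 tcp [472.7  15.8 220.8] jaw heading 14.7 down [ 0.  0. -1.] w 64.2 F [ 0.5 -0.2  0.5]
top red 399 204 132.5 [ 547. -191.] [ 545. -189.   44.   37.   14.]
top blue 439 193 136.0 [ 581. -320.] [ 577. -316.   43.   37.   14.]
top yellow 451 190 154.0 [ 591. -361.] [ 588. -356.   44.   41.   15.]
top brush diff 25.9; top cork diff 7.1; 
scene red 274 189 78.5 [ 539. -210.] [ 552. -190.   67.   40.   38.]
scene yellow 241 168 62.5 [ 574. -383.] [ 587. -360.   50.   39.   16.]
scene brush diff 36.0; scene cork diff 20.8;
```

View pics/c9.png

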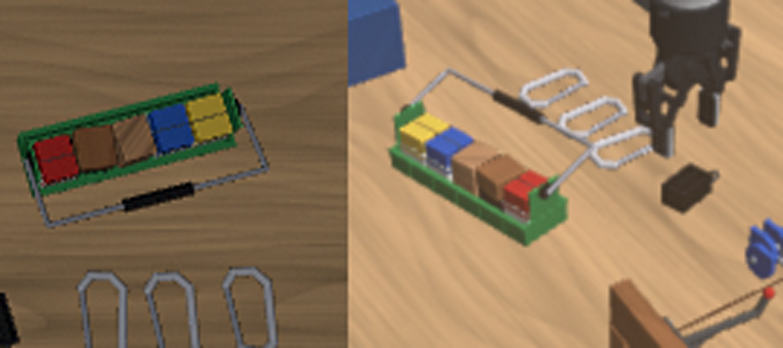

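All five items stand in the row (red, brush, cork, blue, yellow), and the bail is still folded with its grip at about (434.5,217.6) in the top view. Next is the tilted approach to the bail.

Request:
jog_arm(plan=[[[-2.75, -39.7, 0], [0.035, -0.1356, 0]], [[-2.75, -39.7, 0], [0.035, -0.1356, 0]], [[-2.75, -39.7, 0], [0.035, -0.1356, 0]], [[-2.75, -39.7, 0], [0.035, -0.1356, 0]], [[-2.75, -39.7, 0], [0.035, -0.1356, 0]], [[-2.75, -39.7, -27], [0, 0, 0]], [[-2.75, -39.7, -27], [0, 0, 0]], [[-2.75, -39.7, -28], [0, 0, 0]], [[0, 0, 0], [0, 0, 0]], [[0, 0, 0], [0, 0, 0]]], gripper=-0.1)

```text
t: 48.0
eef_pos: [0.4517, -0.3045, 0.1382]
tool_rot: [-0.629, -0.324, -0.157, 0.69]
wrist_force: [0.1, 0.5, 1.0]
width: 0.0386
```

```bash
python3 look.py 13|head -1;python3 -c "
import cv2,numpy as np
b=cv2.imread('pics/s13.png')[100:220,215:365]
cv2.imwrite('pics/c10.png',cv2.resize(b,None,fx=4,fy=4,interpolation=2))"
```

```text
t 48.0 tcp [ 451.7 -304.5  138.2] jaw heading 14.4 down [ 0.623  0.161 -0.765] w 38.6 F [0.1 0.5 1. ]
```

View pics/c10.png

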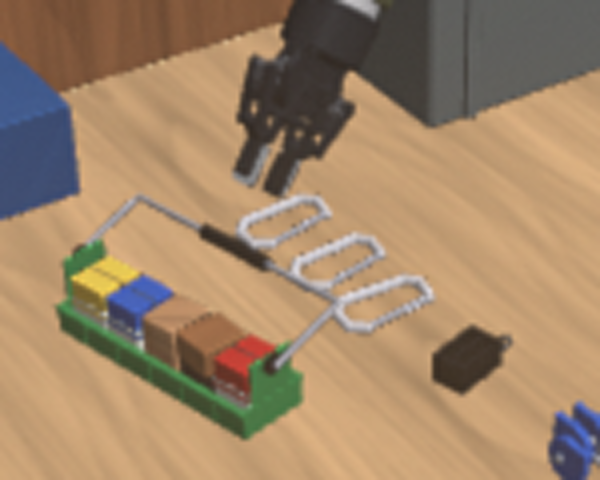

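Request:
jog_arm(plan=[[[14.2, 4.5, -18], [0, 0, 0]], [[14.2, 4.5, -18], [0, 0, 0]], [[14.2, 4.5, -18], [0, 0, 0]], [[0, 0, 0], [0, 0, 0]]])

```text
t: 48.6
eef_pos: [0.495, -0.2892, 0.0842]
tool_rot: [-0.628, -0.325, -0.156, 0.69]
wrist_force: [-0.7, -0.1, 0.4]
width: 0.0385
```

Request:
jog_arm(plan=[[[0, 0, 0], [0, 0, 0]], [[0, 0, 0], [0, 0, 0]], [[0, 0, 0], [0, 0, 0]]], gripper=-0.45)

```text
t: 48.98
eef_pos: [0.4945, -0.2909, 0.0849]
tool_rot: [-0.629, -0.324, -0.157, 0.689]
wrist_force: [-0.2, -0.6, 0.6]
width: 0.0232
```

Request:
jog_arm(plan=[[[4.6, 1.2, 12.3], [0, 0, 0]], [[6.5, 1.7, 11.4], [0, 0, 0]], [[8.3, 2.2, 10.1], [0, 0, 0]], [[9.9, 2.6, 8.5], [0, 0, 0]], [[0, 0, 0], [0, 0, 0]]])

```text
t: 49.6
eef_pos: [0.5242, -0.2829, 0.1272]
tool_rot: [-0.629, -0.325, -0.156, 0.689]
wrist_force: [-0.5, -0.5, 0.1]
width: 0.0233
```

```bash
python3 look.py 14|head -1;python3 -c "
import cv2,numpy as np
b=cv2.imread('pics/s14.png')[100:220,215:365]
cv2.imwrite('pics/c11.png',cv2.resize(b,None,fx=4,fy=4,interpolation=2))"
```

```text
t 49.6 tcp [ 524.2 -282.9  127.2] jaw heading 14.6 down [ 0.624  0.161 -0.765] w 23.3 F [-0.5 -0.5  0.1]
```

View pics/c11.png

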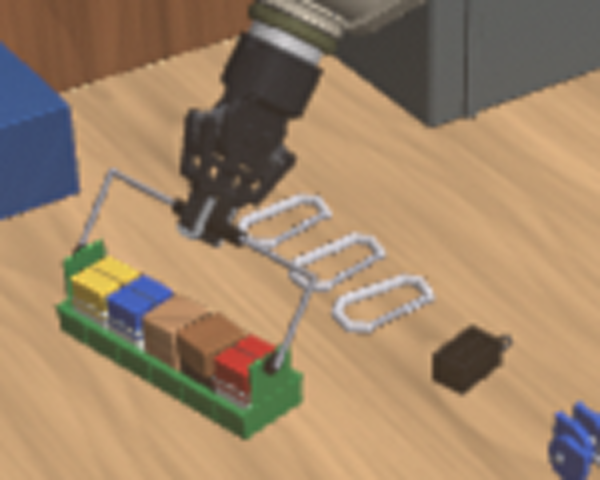

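Request:
jog_arm(plan=[[[11, 2.9, 6.6], [0, 0, 0]], [[12, 3.1, 4.7], [0, 0, 0]], [[11.1, 2.9, 2.2], [0, 0, 0]], [[9.1, 2.4, 0.6], [0, 0, 0]], [[3.7, 1, 3.2], [0, 0, 0]], [[0, 0, 0], [0, 0, 0]], [[0, 0, 0], [0, 0, 0]]])

```text
t: 50.58
eef_pos: [0.5707, -0.2706, 0.1439]
tool_rot: [-0.629, -0.324, -0.156, 0.689]
wrist_force: [0.7, -0.3, 0.0]
width: 0.0237
```

Request:
jog_arm(plan=[[[0, 0, 0], [0, 0, 0]], [[0, 0, 0], [0, 0, 0]], [[0, 0, 0], [0, 0, 0]], [[-12.5, -3.2, 15.3], [0, 0, 0]], [[-12.5, -3.2, 15.3], [0, 0, 0]], [[-12.5, -3.2, 15.3], [0, 0, 0]], [[-12.5, -3.2, 15.3], [0, 0, 0]], [[0, 0, 0], [0, 0, 0]]], gripper=0)

```text
t: 51.58
eef_pos: [0.5202, -0.2842, 0.2069]
tool_rot: [-0.629, -0.325, -0.157, 0.688]
wrist_force: [0.4, 0.1, 0.6]
width: 0.0425
```

```bash
python3 look.py 15;python3 -c "
import cv2,numpy as np
a=cv2.imread('pics/t15.png')[150:270,380:500];b=cv2.imread('pics/s15.png')[100:220,215:365]
cv2.imwrite('pics/c12.png',cv2.resize(np.hstack([a,b]),None,fx=2.9,fy=2.9,interpolation=2))"
```

```text
t 51.58 tcp [ 520.2 -284.2  206.9] jaw heading 14.6 down [ 0.625  0.158 -0.765] w 42.5 F [0.4 0.1 0.6]
top red 400 206 100.5 [ 542. -193.] [ 539. -190.   33.   37.   14.]
top yellow 453 191 73.0 [ 590. -366.] [ 583. -358.   33.   42.   14.]
top brush diff 17.5; top cork diff 7.9; 
scene red 274 189 78.5 [ 539. -210.] [ 552. -190.   67.   40.   38.]
scene yellow 241 168 64.0 [ 573. -384.] [ 587. -360.   50.   39.   16.]
scene brush diff 34.8; scene cork diff 19.4;
```

View pics/c12.png

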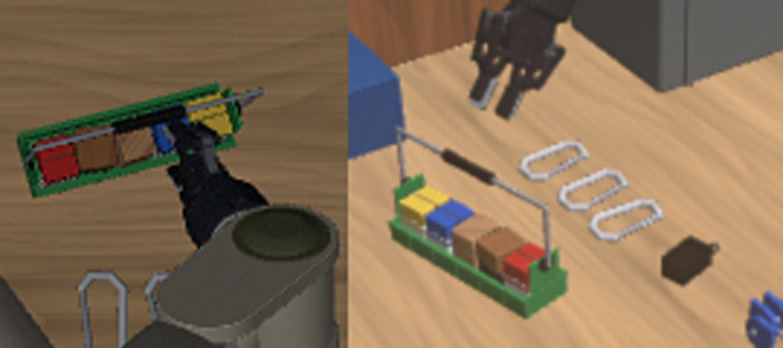

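```bash
python3 -c "
from h import *
p=tri((389.3,204.1),(283.6,171.0)); q=tri((470.3,181.4),(232.2,144.8)); print(p,q,(p[0]+q[0])/2)
print(proj('top',[[.5656,-.272,.140],[.5354,-.155,.14],[.5961,-.389,.14]]),proj('scene',[[.5656,-.272,.140],[.5354,-.155,.14],[.5961,-.389,.14]]))"
```

```text
(array([ 532.4, -147.2,  142.3]), array([ 0.7, -0.9,  1.3,  0.3])) (array([ 595.3, -390.5,  136.5]), array([-0.5,  0.7, -0.9, -0.2])) [ 563.85 -268.85  139.4 ]
[[431.23706847 191.94143706]
 [392.50412583 202.25253349]
 [469.62210154 181.62361458]] [[256.06331677 156.95473059]
 [282.75885468 171.00073402]
 [231.21747619 143.95065963]]
```

Request:
jog_arm(plan=[[[0, 0, 3], [-0.035, 0.1356, 0]], [[0, 0, 0], [-0.035, 0.1356, 0]], [[15, 4.4, 0], [-0.035, 0.1356, 0]], [[15, 4.4, 0], [-0.035, 0.1356, 0]], [[15.3, 4.4, 0], [-0.035, 0.1356, 0]], [[0, 0, 0], [0, 0, 0]], [[0, 0, -20], [0, 0, 0]], [[0, 0, -20], [0, 0, 0]], [[0, 0, -20], [0, 0, 0]], [[0, 0, -10], [0, 0, 0]], [[0, 0, 0], [0, 0, 0]]])

```text
t: 53.05
eef_pos: [0.5657, -0.2702, 0.1376]
tool_rot: [-0.701, -0.089, 0.09, 0.702]
wrist_force: [-0.3, 0.3, -0.1]
width: 0.0428
```

Request:
jog_arm(plan=[[[0, 0, 0], [0, 0, 0]], [[0, 0, 0], [0, 0, 0]], [[0, 0, 0], [0, 0, 0]], [[0, 0, 0], [0, 0, 0]], [[0, 0, 0], [0, 0, 0]], [[0, 0, 0], [0, 0, 0]]], gripper=-1)

```text
t: 53.8
eef_pos: [0.5665, -0.2703, 0.1391]
tool_rot: [0.702, 0.089, -0.089, -0.701]
wrist_force: [-0.4, 0.1, 6.6]
width: 0.0125
```

```bash
python3 look.py 16|head -1
```

```text
t 53.8 tcp [ 566.5 -270.3  139.1] jaw heading 14.5 down [ 0.    -0.001 -1.   ] w 12.5 F [-0.4  0.1  6.6]
```

Request:
jog_arm(plan=[[[0, 0, 4], [0, 0, 0]], [[0, 0, 6], [0, 0, 0]], [[0, 0, 10], [0, 0, 0]], [[0, 0, 14], [0, 0, 0]], [[0, 0, 16], [0, 0, 0]], [[0, 0, 16], [0, 0, 0]], [[0, 0, 16], [0, 0, 0]], [[0, 0, 12], [0, 0, 0]], [[0, 0, 9], [0, 0, 0]], [[0, 0, 6], [0, 0, 0]], [[0, 0, 3], [0, 0, 0]], [[0, 0, 0], [0, 0, 0]]])

```text
t: 55.4
eef_pos: [0.5661, -0.2702, 0.2499]
tool_rot: [-0.701, -0.089, 0.09, 0.702]
wrist_force: [-0.8, 0.7, -6.0]
width: 0.0126
```

```bash
python3 look.py 17|head -1;python3 -c "
from h import *
for z in(0,.1,.2): print(z,ray('top',[(189,160),(150,196)],z)[:,:2].round(3).tolist())
b=cv2.imread('pics/s17.png')[60:200,200:375]
cv2.imwrite('pics/c13.png',cv2.resize(b,None,fx=4,fy=4,interpolation=2))"
```

```text
t 55.4 tcp [ 566.1 -270.2  249.9] jaw heading 14.5 down [-0.001  0.    -1.   ] w 12.6 F [-0.8  0.7 -6. ]
0 [[0.705, 0.488], [0.587, 0.61]]
0.1 [[0.68, 0.462], [0.568, 0.577]]
0.2 [[0.654, 0.437], [0.55, 0.544]]
```

View pics/c13.png

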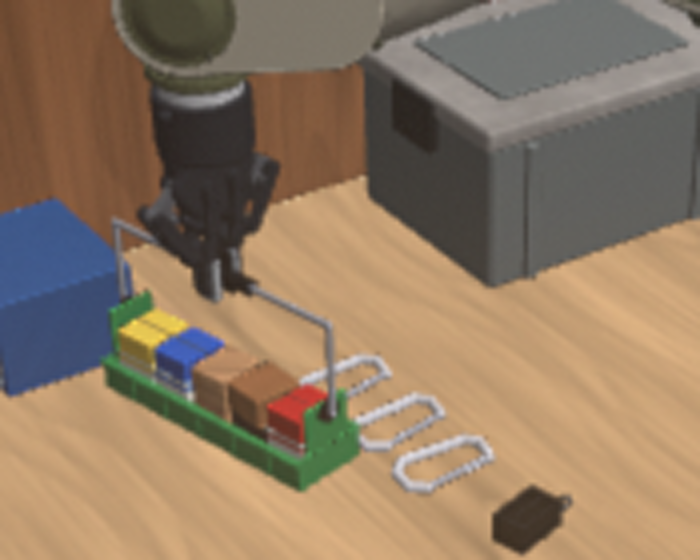

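Lifted level with all five items aboard (about 6 N of load). Carrying it to the front of the hook.

Request:
jog_arm(plan=[[[-0.4, 4, 0], [0, 0, 0]], [[-1, 9, 0], [0, 0, -0.01]], [[-1.6, 15, 0], [0, 0, -0.0195]], [[-2.3, 21, 0], [0, 0, -0.0195]], [[-2.9, 27, 0], [0, 0, -0.0195]], [[-3.2, 30, 0], [0, 0, -0.0195]], [[-3.2, 30, 0], [0, 0, -0.0195]], [[-3.2, 30, 0], [0, 0, -0.0195]], [[-3.2, 30, 0], [0, 0, -0.0195]], [[-3.2, 30, 0], [0, 0, -0.0195]], [[-3.2, 30, 0], [0, 0, -0.0195]], [[-3.2, 30, 0], [0, 0, -0.0195]]])

```text
t: 57.0
eef_pos: [0.535, 0.0174, 0.2503]
tool_rot: [-0.707, -0.017, 0.017, 0.707]
wrist_force: [0.6, -1.1, -6.4]
width: 0.0121
```

Request:
jog_arm(plan=[[[-3.2, 30, 0], [0, 0, -0.0195]], [[-3.2, 30, 0], [0, 0, -0.0195]], [[-3.2, 30, 0], [0, 0, -0.0195]], [[-3.2, 30, 0], [0, 0, -0.0195]], [[-3.2, 30, 0], [0, 0, -0.0195]], [[-3.2, 30, 0], [0, 0, -0.0195]], [[-3.2, 30, 0], [0, 0, -0.0195]], [[-2.9, 27, 0], [0, 0, -0.01]], [[-2.6, 24, 0], [0, 0, 0]], [[-2.2, 20, 0], [0, 0, 0]], [[-1.6, 15, 0], [0, 0, 0]], [[-0.9, 8, 0], [0, 0, 0]]])

```text
t: 58.5
eef_pos: [0.5028, 0.3205, 0.25]
tool_rot: [-0.706, 0.035, -0.034, 0.706]
wrist_force: [0.7, -0.7, -6.2]
width: 0.0121
```

Request:
jog_arm(plan=[[[0, 3, 0], [0, 0, 0]], [[0, 0, 0], [0, 0, 0]], [[0, 0, 0], [0, 0, 0]], [[0, 0, 0], [0, 0, 0]]])

```text
t: 59.0
eef_pos: [0.5031, 0.3225, 0.2501]
tool_rot: [-0.706, 0.035, -0.035, 0.706]
wrist_force: [0.8, 0.4, -6.6]
width: 0.012
```

```bash
python3 - <<'E'
from m import *
st(); T=snap('top','t18'); S=snap('scene','s18')
for n,im in(("top",T),("scene",S)):
    for k in("red","blue","yellow"):
        for u,v,A,c in comps(im,k): 
            if A<400: print(n,k,round(u,1),round(v,1),A,(ray(n,(u,v),.147)[0]*1000).round())
    m=cv2.inRange(cv2.cvtColor(im,cv2.COLOR_RGB2HSV),(55,120,40),(85,255,255))
    for c in cv2.findContours(m,0,1)[0]:
        if cv2.contourArea(c)>60: print(n,"green",cv2.boundingRect(c))
E
```

```text
t 59.0 tcp [503.1 322.5 250.1] jaw heading -5.7 down [-0.001  0.    -1.   ] w 12.0 F [ 0.8  0.4 -6.6]
top red 176.1 237.3 119.0 [437. 481. 147.]
top red 179.2 224.0 82.5 [476. 473. 147.]
top blue 248.7 217.3 43.5 [493. 270. 147.]
top yellow 260.3 218.5 126.0 [489. 236. 147.]
top green (240, 203, 32, 9)
top green (277, 91, 44, 19)
scene red 412.2 271.2 209.0 [502. 396. 147.]
scene red 144.8 179.2 87.5 [ 909. -348.  147.]
scene blue 379.8 239.9 57.5 [495. 265. 147.]
scene blue 388.3 237.1 59.5 [469. 270. 147.]
scene yellow 373.7 228.5 131.0 [479. 222. 147.]
```

Request:
jog_arm(plan=[[[3, -0.3, 0], [0, 0, 0]], [[6, -0.6, 0], [0, 0, 0]], [[9, -0.9, 0], [0, 0, 0]], [[12, -1, 0], [0, 0, 0]], [[14, -1, 0], [0, 0, 0]], [[14, -1, 0], [0, 0, 0]], [[14, -1, 0], [0, 0, 0]], [[12, -1, 0], [0, 0, 0]], [[11, -1, 0], [0, 0, 0]], [[9, -0.5, 0], [0, 0, 0]], [[5, 0, 0], [0, 0, 0]], [[3, 0, 0], [0, 0, 0]]])

```text
t: 60.6
eef_pos: [0.6151, 0.3146, 0.25]
tool_rot: [-0.706, 0.035, -0.034, 0.706]
wrist_force: [-0.9, 0.4, -7.8]
width: 0.0122
```

Request:
jog_arm(plan=[[[0, 0, 0], [0, 0, 0]], [[0, 0, -6], [0, 0, 0]], [[0, 0, -6], [0, 0, 0]], [[0, 0, -5], [0, 0, 0]], [[0, 0, -4], [0, 0, 0]], [[0, 0, 0], [0, 0, 0]], [[0, 0, 0], [0, 0, 0]]])

```text
t: 61.48
eef_pos: [0.615, 0.3146, 0.2293]
tool_rot: [-0.706, 0.035, -0.034, 0.706]
wrist_force: [-0.1, 0.4, -7.9]
width: 0.0118
```

```bash
python3 -c "
from h import *
st()"
```

```text
t 61.48 tcp [615.  314.6 229.3] jaw heading -5.6 down [-0.001  0.    -1.   ] w 11.8 F [-0.1  0.4 -7.9]
```

Request:
jog_arm(plan=[[[0, 0, -3], [0, 0, 0]], [[0, 0, -2], [0, 0, 0]], [[0, 0, 0], [0, 0, 0]], [[0, 0, 0], [0, 0, 0]]])

```text
t: 61.98
eef_pos: [0.615, 0.3146, 0.2241]
tool_rot: [-0.706, 0.035, -0.034, 0.706]
wrist_force: [0.7, 0.1, -6.9]
width: 0.0121
```

Request:
jog_arm(plan=[[[0, 0, -2], [0, 0, 0]], [[0, 0, 0], [0, 0, 0]], [[0, 0, 0], [0, 0, 0]]])

```text
t: 62.35
eef_pos: [0.615, 0.3145, 0.2221]
tool_rot: [-0.706, 0.035, -0.034, 0.706]
wrist_force: [0.2, 0.3, -7.1]
width: 0.0121
```

```bash
python3 -c "
from h import *
st(); snap('scene','s19'); snap('top','t19')
a=cv2.imread('pics/t19.png')[130:250,170:310]; b=cv2.imread('pics/s19.png')[170:350,280:480]
cv2.imwrite('pics/c14.png',cv2.resize(b,None,fx=4,fy=3.3,interpolation=2))"
```

```text
t 62.35 tcp [615.  314.5 222.1] jaw heading -5.6 down [-0.001  0.    -1.   ] w 12.1 F [ 0.2  0.3 -7.1]
```

Request:
jog_arm(plan=[[[0, 0, -1.5], [0, 0, 0]], [[0, 0, 0], [0, 0, 0]], [[0, 0, 0], [0, 0, 0]]])

```text
t: 62.82
eef_pos: [0.615, 0.3146, 0.2209]
tool_rot: [-0.706, 0.035, -0.035, 0.706]
wrist_force: [0.2, -0.6, -4.5]
width: 0.0123
```

Request:
jog_arm(plan=[[[0, 0, -1.5], [0, 0, 0]], [[0, 0, 0], [0, 0, 0]], [[0, 0, 0], [0, 0, 0]]])

```text
t: 63.2
eef_pos: [0.6151, 0.3146, 0.2205]
tool_rot: [-0.706, 0.034, -0.035, 0.707]
wrist_force: [-2.7, -1.6, 5.7]
width: 0.0121
```

Request:
jog_arm(plan=[[[0, 0, 0.8], [0, 0, 0]], [[0, 0, 0], [0, 0, 0]]])

```text
t: 63.45
eef_pos: [0.6151, 0.3146, 0.2205]
tool_rot: [-0.706, 0.035, -0.035, 0.706]
wrist_force: [-2.0, -1.1, 5.4]
width: 0.012
```

Request:
jog_arm(plan=[[[0, 0, 0], [0, 0, 0]], [[0, 0, 0], [0, 0, 0]], [[0, 0, 0], [0, 0, 0]], [[0, 0, 0], [0, 0, 0]]], gripper=0)

```text
t: 63.95
eef_pos: [0.615, 0.3145, 0.2197]
tool_rot: [-0.706, 0.035, -0.034, 0.706]
wrist_force: [-0.1, 0.4, -0.3]
width: 0.0424
```

Request:
jog_arm(plan=[[[0, 0, 5], [0, 0, 0]], [[0, 0, 12], [0, 0, 0]], [[0, 0, 20], [0, 0, 0]], [[0, 0, 25], [0, 0, 0]], [[0, 0, 25], [0, 0, 0]], [[-30, 0, 10], [0, 0, 0]], [[-40, -30, 0], [0, 0, 0]], [[-40, -40, 0], [0, 0, 0]], [[-40, -50, 0], [0, 0, 0]], [[-30, -50, 0], [0, 0, 0]], [[0, -50, 0], [0, 0, 0]], [[0, -50, 0], [0, 0, 0]]])

```text
t: 65.45
eef_pos: [0.4355, 0.0444, 0.3183]
tool_rot: [0.706, -0.034, 0.035, -0.706]
wrist_force: [0.3, -0.6, -0.2]
width: 0.0429
```

```bash
python3 - <<'E'
from m import *
st(); T=snap('top','t20'); S=snap('scene','s20')
b=S[170:350,280:480,::-1]; a=T[130:240,170:310,::-1]
cv2.imwrite('pics/c14.png',np.hstack([cv2.resize(b,(400,360),interpolation=2),cv2.resize(a,(400,360),interpolation=2)]))
E
```

```text
t 65.45 tcp [435.5  44.4 318.3] jaw heading -5.6 down [ 0.002 -0.    -1.   ] w 42.9 F [ 0.3 -0.6 -0.2]
```

View pics/c14.png

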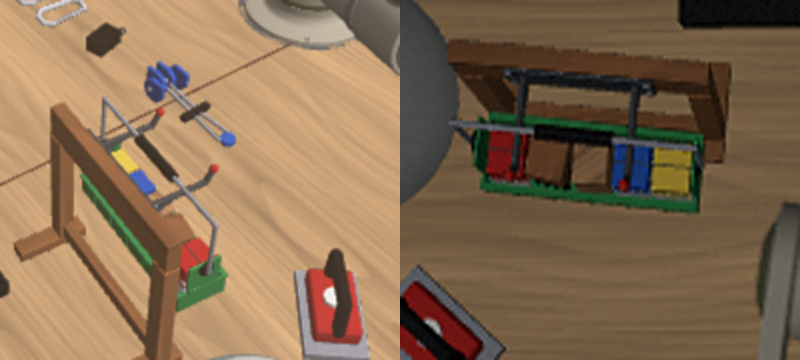

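Request:
jog_arm(plan=[[[0, 0, 0], [0, 0, 0]], [[0, 0, 0], [0, 0, 0]], [[0, 0, 0], [0, 0, 0]], [[0, 0, 0], [0, 0, 0]], [[0, 0, 0], [0, 0, 0]], [[0, 0, 0], [0, 0, 0]], [[0, 0, 0], [0, 0, 0]], [[0, 0, 0], [0, 0, 0]], [[0, 0, 0], [0, 0, 0]], [[0, 0, 0], [0, 0, 0]], [[0, 0, 0], [0, 0, 0]], [[0, 0, 0], [0, 0, 0]]])

```text
t: 67.05
eef_pos: [0.4359, 0.0458, 0.3169]
tool_rot: [-0.706, 0.035, -0.034, 0.706]
wrist_force: [0.3, -0.1, 0.2]
width: 0.0429
```

```bash
python3 - <<'E'
from m import *
p=tri((187.5,167.9),(387.5,284)); q=tri((276.8,175.9),(331.5,220)); print(p,q,(p[0]+q[0])/2)
a=eyes.get_image('scene').astype(int); b=eyes.get_image('scene').astype(int); o=cv2.imread('pics/s20.png')[:,:,::-1].astype(int)
sl=np.s_[200:330,300:400]; print("motion 50ms",np.abs(a-b)[sl].mean(),"over 1.5 s",np.abs(o-b)[sl].mean())
for n in("top","scene"):
    im=eyes.get_image(n)
    for k,z in(("red",.119),("blue",.119),("yellow",.119)):
        for u,v,A,c in comps(im,k):
            P=ray(n,(u,v),z)[0]*1000
            if 540<P[0]<680 and 180<P[1]<440: print(n,k,A,P[:2].round())
E
```

```text
(array([626.3, 435.6, 217.9]), array([ 0., -0.,  0.,  0.])) (array([600. , 185. , 212.6]), array([-0.7,  0.8, -1.3, -0.2])) [613.15 310.3  215.25]
motion 50ms 0.5525641025641026 over 1.5 s 0.5454615384615384
top red 77.0 [622. 408.]
top blue 47.5 [608. 261.]
top yellow 138.0 [606. 228.]
scene red 155.0 [612. 391.]
scene blue 42.0 [586. 261.]
scene yellow 56.0 [581. 215.]
```

```bash
python3 -c "
from rig import job_done
print(job_done())"
```

```text
the job is handed in; nothing more can be done
None
```

I packed red, brush, cork, blue and yellow in one row in the caddy with its bail folded; the paste tub was absent. I then swung the bail upright, hung the caddy on both prongs, pulled the arm clear and handed in at about 67 s of the 210 s; no verdict was reported.

**Last checks:**
- **Seat:** the final picture shows the crossbar on both prongs with all five items standing upright. The middle of the crossbar measured (613, 310) mm in plan, against a seat at about (614, 313).
- **Stillness:** image change over 1.5 s was no more than camera noise, so the caddy hangs still.
- **Level:** the two ends of the crossbar are within about 5 mm of each other in height, and the items sit straight below it.
- **Bystanders:** the arm never came near the climbing gear or the wax iron, and those visible in the last picture look undisturbed. I did not measure their positions again.

**One disagreement:** a rough two-view estimate put the crossbar's height at 215 mm, where 222 is expected. The arm felt contact at about 221 mm and that estimate is coarse, so I trusted the contact reading.

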